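# Right the fallen reagent bottle against the corral wall and park it

### The job

First take the stray red rubber stopper out of the bay of the white bottle corral and put it in the blue tray. Then push the foot of the fallen blue-capped bottle towards the wall, so that its top rides up on the two grey rollers of the wall until the bottle stands by itself in front of the wall; do not lift it while it is down. Last, stand the bottle in the bay and swing the gate fully shut, and do not knock over the conical flask.

Things in the scene. Friction and masses are not known exactly. Their poses are not given: they have to be found in the camera images.
- corral: White bottle corral, fixed; place and yaw differ each run. Origin on the bench under the mid-plane of the back wall; x points level through the wall, away from the robot, y along the wall to the left, z up. Wall 6 mm thick, 58 mm high, y from -124 to +110 mm. The lane in front of the wall left of the bay (y from +4 to +110 mm) is bare bench; a fixed water bath pot, its rim about 0.2 m high, stands close to the lane's left.
- cradle (a point): Roller cradle on top of the wall, in the lane at corral x = 0, y = +55, z = 66 mm: two free-running grey wheels, 26 mm diameter, 8 mm wide, centred 18 mm to either side, on one shaft along the corral's y; top at z = 79 mm. The point is the middle of the shaft; axes as the corral's. Between two cheeks, 61 mm wide in all.
- bay (a point): Centre of the bay's floor (bare bench, z = 0), at corral x = -53, y = -57 mm; axes as the corral's. Inside, the bay is 110 mm wide along y, between two kerbs 6 mm thick and 35 mm high that run from corral x = -100 mm back to the wall (58 mm high; its steel top rail reaches out to x = -6 mm); its front is the gate, whose inner face is at x = -103 mm when shut.
- gate (a joint): Swing gate across the front of the bay, rad: 0 = fully shut (lies along the corral's y across the whole front), growing as its free end swings out towards the robot, up to 1.2. Upright hinge pin at corral x = -106, y = -115 mm, right of the bay; bar 5 mm thick, z = 17 to 39 mm. Turns easily (under 2 N at the free end), stays where left.
- gate_knob (a point): The steel post on the gate's free end, 118 mm from the hinge: upright, 12 mm thick, from z = 12 to 74 mm, with a red ball of 16 mm on top (up to z = 84 mm). The point is on its axis, at z = 60 mm; at the gate's zero it lies at corral x = -106, y = +3 mm.
- bottle: Reagent bottle, white, blue cap, about 0.4 kg, 62 mm diameter, 141 mm tall; straight up to 93 mm, then narrowing to the cap. Origin at the centre of the foot, z axis towards the cap. At the start fallen: foot's edge on the bench in the lane, cap leaning on the roller cradle, its z axis along the corral's +x and only 31 degrees above level.
- bottle_mid (a point): The bottle's centre, on its axis, 70 mm above the foot; axes as the bottle's. Pushing the foot's disc towards the wall, close to the bench (within 15 mm) and across its middle, with 3 to 15 N, makes the bottle ride up on the wheels; from about 25 degrees off upright it settles on its foot once the pusher is drawn back, rocking for a second or two.
- bottle_cap (a point): Centre of the blue cap, on the bottle's axis, 127 mm above the foot; cap 35 to 41 mm wide, from 113 to 141 mm above the foot: a good place to grip the standing bottle from above.
- stopper_mid (a point): Red rubber stopper, tapered, standing on its narrow end on the bench in the middle of the bay: 33 mm wide at the top, 28 mm tall, 20 g. The point is its centre, 14 mm above its underside.
- tray: Shallow open blue tray, fixed to the bench for each run, 120 x 120 mm outside, rim 22 mm high, walls 4 mm, floor about 4 mm thick. Origin under its centre on the bench; x and y along its sides.
- flask_mid (a point): Conical glass flask, a bystander, standing loose behind the corral: 70 mm diameter, 125 mm tall. The point is on its axis, 62 mm above its foot.

How it is judged:
On the way, in this order (a step that is already met when the one before it is completed fails the run):
1. the stopper lies in the blue tray (x of stopper_mid in the frame of tray between -0.056 and 0.056 m and y of stopper_mid in the frame of tray between -0.056 and 0.056 m and height (world z) of stopper_mid below 0.032 m), for 0.2 s.
2. the bottle is half raised, still leaning on the corral (angle between bottle_mid's own z axis and vertical between 0.2 and 0.8 rad and contact force between bottle and corral above 0.1 N and y of bottle_mid in the frame of corral above 0.02 m), for 0.05 s.
3. the bottle stands upright on the bench in the lane, in front of the wall (angle between bottle_mid's own z axis and vertical below 0.1 rad and height (world z) of bottle_mid below 0.078 m and x of bottle_mid in the frame of corral between -0.12 and 0 m and y of bottle_mid in the frame of corral between 0.02 and 0.14 m), for 0.2 s.
4. the bottle stands upright in the bay (angle between bottle_mid's own z axis and vertical below 0.1 rad and height (world z) of bottle_mid below 0.078 m and x of bottle_mid in the frame of corral between -0.073 and -0.015 m and y of bottle_mid in the frame of corral between -0.092 and -0.022 m), for 0.2 s.
At the end, for the whole second after the job is handed in: The stopper is inside the blue tray; the bottle stands upright (within 0.1 rad) on the bench inside the bay, between both kerbs and behind the gate; the gate is shut (less than 0.08 rad open); the conical flask is still standing (all of step 1 and all of step 4 and value of joint gate below 0.08 rad and angle between flask_mid's own z axis and vertical below 0.3 rad); the robot touches nothing.
It fails at once if the bottle is lifted off the bench while it is not upright (tilted over 0.35 rad with its centre above 115 mm) (angle between bottle_mid's own z axis and vertical above 0.35 rad and height (world z) of bottle_mid above 0.115 m).
It fails at once if the conical flask is knocked over (angle between flask_mid's own z axis and vertical above 0.6 rad).
It also fails if it takes over 72 s, if anything falls off the work surface, if the arm or the gripper's body presses on something with over 40 N, if the wrist force passes 120 N, or if a joint passes its speed limit or range.

### The arm

A 7-joint arm with a two-finger parallel gripper is mounted at the origin on a cart in front of the work surface, level with it; the furniture and walls round the work are solid. World frame = base frame: x ahead of the robot, y to its left, z up, the work surface at z = 0. Lengths are in m, angles in rad, forces in N, time in s.
With the tool pointing down it reaches from about 0.425 to 0.8 m from the base axis. Payload 8.3 kg.
Tool frame: the origin (TCP) lies between the finger pads; the fingertips stand 8 mm ahead of it and the grasp point (between the pads) lies 11 mm behind it; z points along the fingers, y is the line along which they close (so a half turn about z gives the same grasp; the last joint's range is limited). The gripper opens to 85 mm and grips with 20 to 120 N. Pads are 22 mm wide; open, the fingers measure 114 mm over their backs; the gripper's body (76 mm by 85 mm) begins 54 mm behind the grasp point. The pads swing forward as they close: fully open they stand 13 mm farther back than shut.
Start: joints at [-1.255, 0.383, 0.016, 1.37, -0.006, 1.388, -0.046], TCP at [0.231, 0.581, 0.239] pointing down, gripper open.
Joint ranges: [-2.95, 2.95], [-0.25, 2.06], [-1.52, 1.56], [0.18, 2.33], [-1.44, 4.58], [0.02, 2.06], [-3.01, 3.01]. Speed limits (rad/s): [2.39, 2.39, 3.01, 3.01, 3.14, 3.14, 3.14].

### API

Orientations are given as a unit quaternion [w, x, y, z].
In Python, from bench import env gives the robot as it stands. The module is installed in compiled form; this text tells all that it offers.
- The arm moves only by the tool servo_tool, never from a script. Its arguments are lists of equal length, an entry for each row: "dp": the shift along the tool's x, y, z in cm, a list of three; "twist": the turn, a rotation vector about the tool's x, y, z in rad, a list of three; "fingers": the opening, from 0 (shut) to 1 (fully open). A call has 1 to 12 rows; each row shifts and turns the commanded pose from where the row before left it, along the tool's axes as they then stand; what a row does not reach is not made up. A row lasts 1/12 s, in which the tool goes at most 41.7 mm and 7.16 degrees, less where a joint would pass 70% of its speed; a pose out of reach is approached as far as the arm can. A call with a gripper value outside its range is refused whole. The fingers move at their own pace and stop on an object; "grip_force" is the grip in N (left out, the last holds). Time passes only in rows, so rows that do not move let the fingers close. It gives the time, the measured TCP pose, the force, the opening and the grip force at its end, in the units of the state.
- env.read_state(): the state, without advancing time (a new reading comes with each control period).
- env.capture(name): name is "scene" or "top" or "wrist"; returns the picture (384x512x3 uint8, red, green, blue); there is no depth.
- env.camera_model(name): a dict with "fx", "fy", "cx", "cy" (pixels), "R" (3x3) and "t" (3): a world point X has camera coordinates R X + t. Camera axes: x right, y down, z forward; pixel columns grow to the right and rows downward; lengths in m; the calibration is good to about 2 mm. A picture is of the moment at which its call begins: read the wrist's pose just before it. camera_model takes no time and is no camera call; for the wrist camera it gives the pose at the moment of the call.
- env.finish_job(): hands the job in; it is judged then, once.
The state is a dict: "t": time; "q": joint angles; "qd": joint speeds; "joint_efforts": joint torques, N m; "eef_pos": TCP position; "eef_rot": TCP orientation; "contact_force": force on the tool from outside, world axes, zero at the start; "moment": the same for the moment, N m; "opening": finger opening in m; "finger_force": force on a finger pad.
Only numpy, scipy, OpenCV 4.12 (cv2) and the standard library are available. Lean on these libraries where they do the work, as an engineer would, in place of code of your own. Each camera call takes 0.05 s, during which the arm holds its last target. There are 200 camera calls.

## Working session

There is one attempt and no reset: what is moved stays moved. The work goes in short steps, Python scripts to look and compute and a tool call to move; the robot and the scene stay as the last step left them, time stands still between calls to the robot, and variables do not carry over. Pictures are saved under pics/ and viewed, at most 10 in all, crops included, and the job is handed in when it is done.

Besides the shell and the picture viewer there is one more tool, called after "Emit:" in YAML: its name, and indented under it one key for each argument. servo_tool: Moves the arm, as the interface text tells. Its arguments: {"type":"object","properties":{"dp":{"type":"array","items":{"type":"array","items":{"type":"number"}}},"twist":{"type":"array","items":{"type":"array","items":{"type":"number"}}},"fingers":{"type":"array","items":{"type":"number"}},"grip_force":{"type":"number"}},"required":["dp","twist","fingers"]}

```bash
mkdir -p pics; python3 - <<'E'
from bench import env
import cv2, numpy as np
s=env.read_state(); print(s['t'],s['eef_pos'],s['eef_rot'],s['opening'])
for n in ('scene','top'):
    im=env.capture(n); cv2.imwrite(f'pics/{n}0.png',cv2.resize(im[:,:,::-1],(800,600),interpolation=cv2.INTER_CUBIC))
    m=env.camera_model(n); print(n,m['fx'],m['cx'],m['cy'],(-np.array(m['R']).T@np.array(m['t'])).round(3))
E
```

```text
0.0 [0.23092757 0.58023579 0.23826891] [-1.49333658e-04  1.88237604e-01  9.82123019e-01 -9.79079781e-04] 0.08517084132295932
scene 364.8295659905732 258.0474996677138 194.01931200888617 [-0.179 -0.742  0.542]
top 380.21928137135023 264.6832955333931 191.82386303384635 [ 0.34  -0.199  1.115]
```

View pics/top0.png

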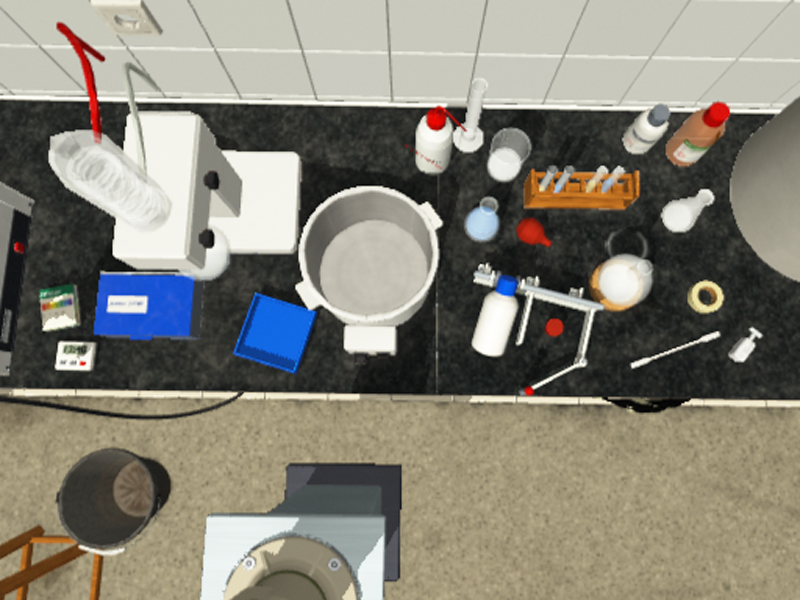

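View pics/scene0.png

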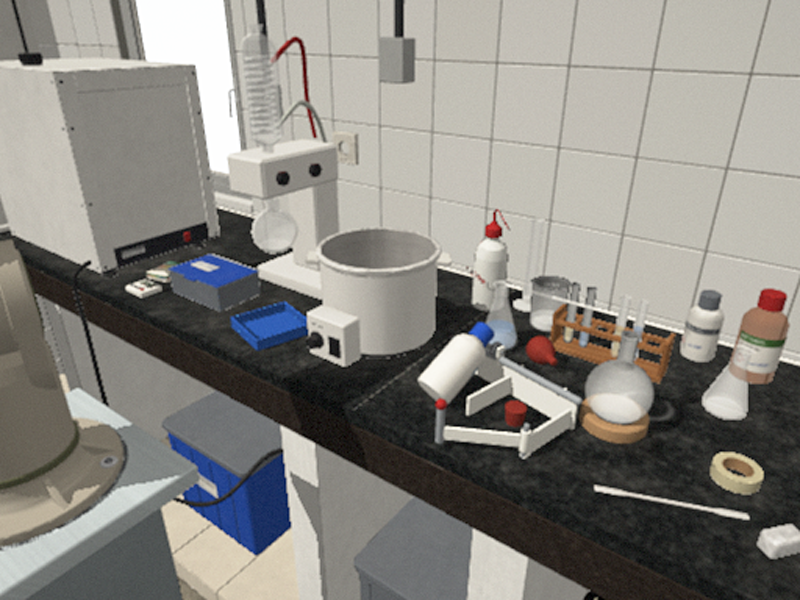

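The top view shows the stopper at (554,327), gate hinge at (582,364), knob at (528,391), tray around (275,332), and the bottle from (490,350) to (508,285). The pot sits between the tray and the lane.

```bash
cat > h.py <<'E'
from bench import env
import numpy as np
def ray(n,u,v,z,m=None):
    m=m or env.camera_model(n); R=np.array(m['R']);t=np.array(m['t'])
    d=R.T@np.array([(u-m['cx'])/m['fx'],(v-m['cy'])/m['fy'],1]); c=-R.T@t
    return (c+d*(z-c[2])/d[2])
E
python3 - <<'E'
from h import *
import cv2
im=cv2.imread('pics/top0.png')
s=env.capture('top')[:,:,::-1]
a=s[160:260,290:400]; b=s[180:245,140:215]
cv2.imwrite('pics/c1.png',cv2.resize(a,None,fx=6,fy=6,interpolation=cv2.INTER_CUBIC)[:600])
# tray mask
hsv=cv2.cvtColor(np.ascontiguousarray(s),cv2.COLOR_BGR2HSV)
mk=cv2.inRange(hsv,(100,150,60),(130,255,255)); mk[:, :145]=0; mk[:,210:]=0; mk[:183]=0; mk[245:]=0
c=max(cv2.findContours(mk,0,1)[0],key=cv2.contourArea); bx=cv2.boxPoints(cv2.minAreaRect(c)); print(bx)
P=np.array([ray('top',u,v,.022) for u,v in bx]);print(P.round(3),P.mean(0))
for z,u,v in((.028,554,327),(.04,582,364),(.08,528,391)): print(ray('top',u*.64,v*.64,z).round(3))
E
```

```text
[[148.5     226.5    ]
 [162.20001 185.4    ]
 [203.00003 199.     ]
 [189.30002 240.1    ]]
[[ 0.435  0.124  0.022]
 [ 0.555  0.093  0.022]
 [ 0.517 -0.028  0.022]
 [ 0.398  0.005  0.022]] [0.4762842  0.04844285 0.022     ]
[ 0.493 -0.468  0.028]
[ 0.425 -0.514  0.04 ]
[ 0.374 -0.407  0.08 ]
```

View pics/c1.png

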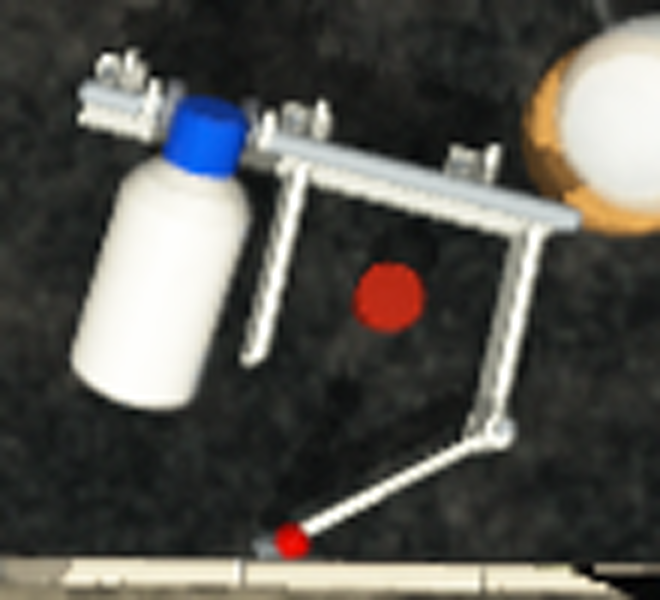

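The crop shows the rail from (82,92) to (578,220), the hinge at (500,430), the left kerb's front end at (252,360), the knob at (292,541) and the stopper at (390,297).

```bash
cat >> h.py <<'E'
E
python3 - <<'E'
from h import *
from scipy.optimize import least_squares
pts=[((82,92),.06,(0,.110)),((578,220),.06,(0,-.124)),((500,430),.045,(-.106,-.115)),((252,361),.035,(-.100,.001)),((390,297),.028,(-.053,-.057))]
W=np.array([ray('top',290+x/6,160+y/6,z)[:2] for (x,y),z,_ in pts]); C=np.array([p[2] for p in pts])
def T(p,c): a=p[2];return np.array([[np.cos(a),-np.sin(a)],[np.sin(a),np.cos(a)]])@np.array(c).T
f=lambda p:((T(p,C).T+p[:2])-W).ravel()
r=least_squares(f,[.5,-.4,0]);p=r.x;print(p,np.degrees(p[2]));print((r.fun.reshape(-1,2)*1000).round(1))
k=ray('top',290+292/6,160+541/6,.076)[:2]
kc=T([0,0,-p[2]],k-p[:2]);print('knob corral',kc, 'angle',np.arctan2(-(kc[0]+.106),kc[1]+.115))
cap=ray('top',290+207/6,160+137/6,.1)[:2];print('cap',T([0,0,-p[2]],cap-p[:2]))
foot=ray('top',290+130/6,160+390/6,.03)[:2];print('foot',T([0,0,-p[2]],foot-p[:2]))
np.save('corral.npy',p)
for n,c in dict(cradle=(0,.055),bay=(-.053,-.057),front=(-.25,.055),st=(-.06,.055)).items(): print(n,T(p,c)+p[:2])
print(W)
E
```

```text
[ 0.55728043 -0.42672189 -0.23903761] -13.695846335783111
[[-0.6 -2.6]
 [ 1.7  3.5]
 [-1.1  1.3]
 [ 0.4 -1.6]
 [-0.4 -0.6]]
knob corral [-0.18198126 -0.02665283] angle 0.7102885558344445
cap [-0.0160689   0.05484426]
foot [-0.12824343  0.05494749]
cradle [ 0.57030265 -0.37328574]
bay [ 0.49229166 -0.46955248]
front [ 0.32741108 -0.31409381]
st [ 0.51200868 -0.35907968]
[[ 0.58392937 -0.317258  ]
 [ 0.52619933 -0.55069309]
 [ 0.42819981 -0.514647  ]
 [ 0.45993419 -0.400512  ]
 [ 0.49270176 -0.46891628]]
```

```bash
python3 - <<'E'
from h import *
for n,z,u,v in(('bulb',.15,212,255),('knob',.3,208,238),('headfront',.3,205,265),('potfront',.2,370,325),('potL',.2,300,255),('potR',.2,440,255),('potback',.2,370,187),('boxfront',.08,370,352)): print(n,ray('top',u*.64,v*.64,z).round(3))
# scene: bulb, head top
for z in (.1,.15,.2,.3,.4): print(z,[ray('scene',u*.64,v*.64,z).round(3) for u,v in((275,228),(280,195))])
E
```

```text
bulb [0.588 0.131 0.15 ]
knob [0.574 0.087 0.3  ]
headfront [0.535 0.088 0.3  ]
potfront [ 0.467 -0.139  0.2  ]
potL [ 0.578 -0.025  0.2  ]
potR [ 0.581 -0.247  0.2  ]
potback [ 0.693 -0.133  0.2  ]
boxfront [ 0.437 -0.132  0.08 ]
0.1 [array([0.715, 0.286, 0.1  ]), array([0.931, 0.501, 0.1  ])]
0.15 [array([0.614, 0.17 , 0.15 ]), array([0.806, 0.36 , 0.15 ])]
0.2 [array([0.513, 0.054, 0.2  ]), array([0.68 , 0.219, 0.2  ])]
0.3 [array([ 0.31 , -0.179,  0.3  ]), array([ 0.429, -0.062,  0.3  ])]
0.4 [array([ 0.108, -0.412,  0.4  ]), array([ 0.178, -0.343,  0.4  ])]
```

Emit:
servo_tool:
  dp:
    - [0,-2.8,-1]
    - [0,-2.8,-1]
    - [0,-2.8,-1]
    - [0,-2.8,-1]
    - [0,-2.8,-1]
    - [0,-2.8,0]
  twist:
    - [0,0,0]
    - [0,0,0]
    - [0,0,0]
    - [0,0,0]
    - [0,0,0]
    - [0,0,0]
  fingers: [0.6,0.6,0.6,0.6,0.6,0.6]

```text
t: 0.65
eef_pos: [0.1687, 0.4239, 0.2909]
eef_rot: [0.0, 0.188, 0.982, 0.001]
contact_force: [0.9, 0.4, 0.8]
opening: 0.0511
finger_force: 0.0
```

Emit:
servo_tool:
  dp:
    - [-3.7,-0.15,0]
    - [-3.7,-0.15,0]
    - [-3.7,-0.15,0]
    - [-3.7,-0.15,0]
    - [-3.7,-0.15,0]
    - [-3.7,-0.15,0]
    - [-3.7,-0.15,0]
    - [-3.7,-0.15,0]
    - [-3.7,-0.15,0]
    - [-3.7,-0.15,0]
    - [-3.7,-0.15,0]
    - [-3.7,-0.15,0]
  twist:
    - [0,0,0.081]
    - [0,0,0.081]
    - [0,0,0.081]
    - [0,0,0.081]
    - [0,0,0.081]
    - [0,0,0.081]
    - [0,0,0.081]
    - [0,0,0.081]
    - [0,0,0.081]
    - [0,0,0.081]
    - [0,0,0.081]
    - [0,0,0.081]
  fingers: [0.6,0.6,0.6,0.6,0.6,0.6,0.6,0.6,0.6,0.6,0.6,0.6]

```text
t: 1.65
eef_pos: [0.4466, 0.0977, 0.2891]
eef_rot: [-0.0, 0.627, 0.779, -0.0]
contact_force: [0.6, -0.5, 0.1]
opening: 0.0511
finger_force: 0.0
```

Emit:
servo_tool:
  dp:
    - [-3.7,-0.15,0]
    - [-3.7,-0.15,0]
    - [-3.7,-0.15,0]
    - [-3.7,-0.15,0]
    - [-3.7,-0.15,0]
    - [-3.7,-0.15,0]
    - [-3.7,-0.15,0]
    - [-3.7,-0.15,0]
    - [-3.7,-0.15,0]
    - [-3.7,-0.15,0]
    - [-3.7,-0.15,0]
    - [-3.7,-0.15,0]
  twist:
    - [0,0,0.081]
    - [0,0,0.081]
    - [0,0,0.081]
    - [0,0,0.081]
    - [0,0,0.081]
    - [0,0,0.081]
    - [0,0,0.081]
    - [0,0,0.081]
    - [0,0,0.081]
    - [0,0,0.081]
    - [0,0,0.081]
    - [0,0,0.081]
  fingers: [0.6,0.6,0.6,0.6,0.6,0.6,0.6,0.6,0.6,0.6,0.6,0.6]

```text
t: 2.65
eef_pos: [0.3326, -0.314, 0.2892]
eef_rot: [0.0, 0.918, 0.396, 0.0]
contact_force: [0.5, -0.4, 0.1]
opening: 0.0511
finger_force: 0.0
```

Emit:
servo_tool:
  dp:
    - [0,3.2,0]
    - [0,3.2,0]
    - [0,3.2,0]
    - [0,3.2,0]
    - [0,3.2,0]
    - [0,3.2,0]
    - [-0.3,3.0,3]
    - [0,0,3]
    - [0,0,3]
    - [0,0,3]
    - [0,0,3]
    - [0,0,0]
  twist:
    - [0,0,0]
    - [0,0,0]
    - [0,0,0]
    - [0,0,0]
    - [0,0,0]
    - [0,0,0]
    - [0,0,0]
    - [0,0,0]
    - [0,0,0]
    - [0,0,0]
    - [0,0,0]
    - [0,0,0]
  fingers: [0.6,0.6,0.6,0.6,0.6,0.6,0.6,0.6,0.6,0.6,0.6,0.6]

```text
t: 3.65
eef_pos: [0.4917, -0.4629, 0.1326]
eef_rot: [-0.005, 0.917, 0.398, -0.002]
contact_force: [-0.2, 1.2, -1.3]
opening: 0.0513
finger_force: 0.0
```

```bash
python3 - <<'E'
from h import *
import cv2
m=env.camera_model('wrist'); s=env.read_state(); print(s['eef_pos'])
im=env.capture('wrist'); h=cv2.cvtColor(im,cv2.COLOR_RGB2HSV)
mk=cv2.inRange(h,(0,150,80),(8,255,255))|cv2.inRange(h,(172,150,80),(180,255,255))
for c in cv2.findContours(mk,0,1)[0]:
    if cv2.contourArea(c)>60:
        (u,v),r=cv2.minEnclosingCircle(c); print(u,v,r,ray('wrist',u,v,.028,m).round(4))
cv2.imwrite('pics/w1.png',im[:,:,::-1])
E
```

```text
[ 0.49170364 -0.46289475  0.13263144]
70.0 269.0 13.601571083068848 [ 0.3352 -0.4056  0.028 ]
264.7671813964844 193.50901794433594 21.52092170715332 [ 0.4955 -0.4667  0.028 ]
429.5 12.5 24.010513305664062 [ 0.6576 -0.4494  0.028 ]
```

View pics/w1.png

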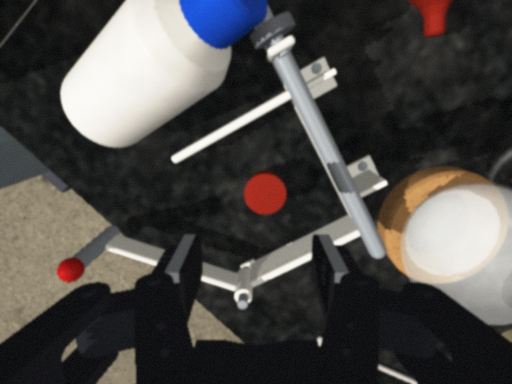

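The wrist view shows the stopper at (265,193), in the open between the kerbs. It measures (0.4955,-0.467), which agrees with the top camera to within 3 mm, so I go down and grip it.

Emit:
servo_tool:
  dp:
    - [-0.2,0.5,2]
    - [0,0,3]
    - [0,0,3]
    - [0,0,2.5]
    - [0,0,1.5]
    - [0,0,0]
    - [0,0,0]
    - [0,0,0]
    - [0,0,0]
    - [0,0,0]
  twist:
    - [0,0,0]
    - [0,0,0]
    - [0,0,0]
    - [0,0,0]
    - [0,0,0]
    - [0,0,0]
    - [0,0,0]
    - [0,0,0]
    - [0,0,0]
    - [0,0,0]
  fingers: [0.6,0.6,0.6,0.6,0.6,0.6,0.1,0.1,0.1,0.1]
  grip_force: 25

```text
t: 4.53
eef_pos: [0.4965, -0.4719, 0.0224]
eef_rot: [0.001, 0.917, 0.398, 0.001]
contact_force: [-2.1, 1.2, 7.1]
opening: 0.0304
finger_force: 24.9
```

Emit:
servo_tool:
  dp:
    - [0,0,-2]
    - [0,0,-3.5]
    - [0,0,-3.5]
    - [0,0,-3.5]
    - [0,0,-3.5]
    - [0,0,-3.5]
    - [0,-1.5,-3.5]
    - [0,-3,-3]
    - [0,-3.5,0]
    - [0,-3.5,0]
    - [0,-3.5,0]
    - [0,-3.5,0]
  twist:
    - [0,0,0]
    - [0,0,0]
    - [0,0,0]
    - [0,0,0]
    - [0,0,0]
    - [0,0,0]
    - [0,0,0]
    - [0,0,0]
    - [0,0,0]
    - [0,0,0]
    - [0,0,0]
    - [0,0,0]
  fingers: [0.1,0.1,0.1,0.1,0.1,0.1,0.1,0.1,0.1,0.1,0.1,0.1]

```text
t: 5.53
eef_pos: [0.3599, -0.3443, 0.2791]
eef_rot: [-0.0, 0.917, 0.398, 0.0]
contact_force: [-0.1, 1.0, 2.9]
opening: 0.03
finger_force: 24.9
```

Emit:
servo_tool:
  dp:
    - [0,-3.5,0]
    - [3.7,-0.15,0]
    - [3.7,-0.15,0]
    - [3.7,-0.15,0]
    - [3.7,-0.15,0]
    - [3.7,-0.15,0]
    - [3.7,-0.15,0]
    - [3.7,-0.15,0]
    - [3.7,-0.15,0]
    - [3.7,-0.15,0]
    - [3.7,-0.15,0]
    - [0,0,0]
  twist:
    - [0,0,0]
    - [0,0,-0.081]
    - [0,0,-0.081]
    - [0,0,-0.081]
    - [0,0,-0.081]
    - [0,0,-0.081]
    - [0,0,-0.081]
    - [0,0,-0.081]
    - [0,0,-0.081]
    - [0,0,-0.081]
    - [0,0,-0.081]
    - [0,0,0]
  fingers: [0.1,0.1,0.1,0.1,0.1,0.1,0.1,0.1,0.1,0.1,0.1,0.1]

```text
t: 6.53
eef_pos: [0.4637, 0.0208, 0.2808]
eef_rot: [-0.001, 0.681, 0.732, 0.001]
contact_force: [0.4, 1.2, -0.4]
opening: 0.0302
finger_force: 25.0
```

Emit:
servo_tool:
  dp:
    - [2.6,1.4,3]
    - [0,0,3.5]
    - [0,0,3.5]
    - [0,0,3.5]
    - [0,0,3.5]
    - [0,0,3.5]
    - [0,0,2.5]
    - [0,0,1.5]
    - [0,0,0.5]
    - [0,0,0]
    - [0,0,0]
    - [0,0,0]
  twist:
    - [0,0,0]
    - [0,0,0]
    - [0,0,0]
    - [0,0,0]
    - [0,0,0]
    - [0,0,0]
    - [0,0,0]
    - [0,0,0]
    - [0,0,0]
    - [0,0,0]
    - [0,0,0]
    - [0,0,0]
  fingers: [0.1,0.1,0.1,0.1,0.1,0.1,0.1,0.1,0.1,0.1,0.6,0.6]

```text
t: 7.53
eef_pos: [0.4775, 0.0395, 0.0324]
eef_rot: [0.0, 0.687, 0.727, 0.001]
contact_force: [0.2, -0.2, 1.1]
opening: 0.0507
finger_force: 0.0
```

Emit:
servo_tool:
  dp:
    - [0,0,0]
    - [0,0,-2]
    - [0,0,-3.5]
    - [0,0,-3.5]
    - [0,0,-3.5]
    - [0,0,-3.5]
    - [0,0,-3.5]
    - [0,0,-3.5]
    - [0,0,-2]
    - [0,0,0]
  twist:
    - [0,0,0]
    - [0,0,0]
    - [0,0,0]
    - [0,0,0]
    - [0,0,0]
    - [0,0,0]
    - [0,0,0]
    - [0,0,0]
    - [0,0,0]
    - [0,0,0]
  fingers: [0.6,0.6,0.6,0.6,0.6,0.6,0.6,0.6,0.4,0]

```text
t: 8.37
eef_pos: [0.4786, 0.0393, 0.2866]
eef_rot: [0.002, 0.687, 0.727, 0.004]
contact_force: [0.7, 0.5, -0.4]
opening: 0.0281
finger_force: 0.0
```

```bash
cat >> h.py <<'E'
import cv2
def red(n,z):
    m=env.camera_model(n); im=env.capture(n); h=cv2.cvtColor(im,cv2.COLOR_RGB2HSV)
    mk=cv2.inRange(h,(0,150,80),(8,255,255))|cv2.inRange(h,(172,150,80),(180,255,255))
    for c in cv2.findContours(mk,0,1)[0]:
        if cv2.contourArea(c)>40:
            (u,v),r=cv2.minEnclosingCircle(c); print(round(u),round(v),round(r,1),ray(n,u,v,z,m).round(3))
E
python3 - <<'E'
from h import *
red('wrist',.03)
p=np.load('corral.npy');print(env.read_state()['q'].round(2))
E
```

```text
253 157 12.8 [0.476 0.041 0.03 ]
[-0.86  0.03  0.73  1.71 -0.02  1.41 -0.06]
```

Emit:
servo_tool:
  dp:
    - [0,-2,0]
    - [-3.7,-0.15,0]
    - [-3.7,-0.15,0]
    - [-3.7,-0.15,0]
    - [-3.7,-0.15,0]
    - [-3.7,-0.15,0]
    - [-3.7,-0.15,0]
    - [-3.7,-0.15,0]
    - [-3.7,-0.15,0]
    - [-3.7,-0.15,0]
    - [-3.7,-0.15,0]
    - [0,0,0]
  twist:
    - [0,0,0]
    - [0,0,0.081]
    - [0,0,0.081]
    - [0,0,0.081]
    - [0,0,0.081]
    - [0,0,0.081]
    - [0,0,0.081]
    - [0,0,0.081]
    - [0,0,0.081]
    - [0,0,0.081]
    - [0,0,0.081]
    - [0,0,0]
  fingers: [0,0,0,0,0,0,0,0,0,0,0,0]

```text
t: 9.42
eef_pos: [0.3276, -0.3065, 0.2803]
eef_rot: [-0.001, 0.921, 0.39, 0.0]
contact_force: [-1.4, -1.9, -0.2]
opening: 0.0
finger_force: 0.0
```

Emit:
servo_tool:
  dp:
    - [0,0,0]
    - [0,0,0]
    - [0,0,0]
    - [0,0,0]
    - [0,0,0]
    - [0,0,0]
    - [0,0,0]
    - [0,0,0]
    - [0,0,0]
    - [0,0,0]
    - [0,0,0]
  twist:
    - [0,0,0.105]
    - [0,0,0.105]
    - [0,0,0.105]
    - [0,0,0.105]
    - [0,0,0.105]
    - [0,0,0.105]
    - [0,0,0.105]
    - [0,0,0.105]
    - [0,0,0.105]
    - [0,0,0.105]
    - [0,0,0]
  fingers: [0,0,0,0,0,0,0,0,0,0,0]

```text
t: 10.33
eef_pos: [0.3331, -0.3001, 0.2801]
eef_rot: [-0.0, 0.993, -0.118, -0.001]
contact_force: [0.8, 0.4, -0.1]
opening: -0.0001
finger_force: 0.0
```

Emit:
servo_tool:
  dp:
    - [0,0,0]
    - [0,0,0]
    - [0,0,0]
    - [0,0,0]
    - [0,0,0]
    - [0,0,0]
    - [0,0,0]
    - [0,0,0]
    - [0,0,0]
    - [0,0,0]
  twist:
    - [0,0.08,0]
    - [0,0.1,0]
    - [0,0.1,0]
    - [0,0.1,0]
    - [0,0.1,0]
    - [0,0.1,0]
    - [0,0.1,0]
    - [0,0.1,0]
    - [0,0.1,0]
    - [0,0,0]
  fingers: [0,0,0,0,0,0,0,0,0,0]

```text
t: 11.17
eef_pos: [0.3301, -0.2987, 0.2873]
eef_rot: [0.009, 0.976, -0.11, 0.187]
contact_force: [-0.1, -0.3, 0.1]
opening: -0.0002
finger_force: 0.0
```

```bash
cat >> h.py <<'E'
from scipy.spatial.transform import Rotation as Ro
def pose():
    p=np.load('corral.npy'); s=env.read_state(); w,x,y,z=s['eef_rot']; R=Ro.from_quat([x,y,z,w]).as_matrix()
    C=Ro.from_euler('z',p[2]).as_matrix(); o=np.r_[p[:2],0]
    Rc=C.T@R; pc=C.T@(s['eef_pos']-o)
    print('t',round(s['t'],2),'corral tcp mm',(pc*1000).round(1),'F corral',(C.T@s['contact_force']).round(1),'q',s['q'].round(2))
    return pc,Rc
def to(target,pc,Rc): print('dp cm to',target,(Rc.T@(np.array(target)-pc)*100).round(2))
E
python3 - <<'E'
from h import *
pc,Rc=pose(); print(Rc.round(3)); print(np.degrees(np.arccos(-Rc[2,2])))
to((-.2,.055,.06),pc,Rc)
E
```

```text
t 11.17 corral tcp mm [-251.    70.6  287.3] F corral [-0.  -0.3  0.1] q [ 0.77 -0.25  0.06  1.99 -0.24  1.11 -0.89]
[[ 0.93   0.019  0.366]
 [ 0.009 -1.     0.029]
 [ 0.367 -0.023 -0.93 ]]
21.550716434930695
dp cm to (-0.2, 0.055, 0.06) [-3.6   2.19 22.97]
```

Emit:
servo_tool:
  dp:
    - [-0.5,0.3,2.2]
    - [-0.5,0.3,2.2]
    - [-0.5,0.3,2.2]
    - [-0.5,0.3,2.2]
    - [-0.5,0.3,2.2]
    - [-0.5,0.3,2.2]
    - [-0.5,0.3,2.2]
    - [-0.5,0,2.2]
    - [0,0,0]
    - [0,0,0]
  twist:
    - [0,0,0]
    - [0,0,0]
    - [0,0,0]
    - [0,0,0]
    - [0,0,0]
    - [0,0,0]
    - [0,0,0]
    - [0,0,0]
    - [0,0.1,0]
    - [0,0.1,0]
  fingers: [0,0,0,0,0,0,0,0,0,0]

```text
t: 12.0
eef_pos: [0.3573, -0.3156, 0.1069]
eef_rot: [0.014, 0.958, -0.103, 0.267]
contact_force: [1.3, 0.9, 0.2]
opening: -0.0001
finger_force: 0.0
```

Emit:
servo_tool:
  dp:
    - [0,0,0]
    - [0,0,0]
    - [0,0,0]
    - [0,0,0]
    - [0,0,0]
  twist:
    - [0,0.1,0]
    - [0,0.1,0]
    - [0,0.1,0]
    - [0,0.05,0]
    - [0,0,0]
  fingers: [0,0,0,0,0]

```text
t: 12.42
eef_pos: [0.3514, -0.3181, 0.1047]
eef_rot: [0.016, 0.953, -0.103, 0.285]
contact_force: [-0.2, 0.3, -1.1]
opening: 0.0003
finger_force: 0.0
```

```bash
python3 - <<'E'
from h import *
pc,Rc=pose(); print(Rc.round(3)); print(np.degrees(np.arccos(-Rc[2,2])))
to((-.17,.055,.03),pc,Rc)
E
```

```text
t 12.42 corral tcp mm [-225.8   56.7  104.7] F corral [-0.3  0.2 -1.1] q [ 1.42 -0.02 -0.45  2.32 -0.83  0.57 -0.17]
[[ 0.838  0.032  0.545]
 [ 0.011 -0.999  0.041]
 [ 0.546 -0.029 -0.837]]
33.12750900073524
dp cm to (-0.17, 0.055, 0.03) [0.6  0.56 9.28]
```

Emit:
servo_tool:
  dp:
    - [0.1,0.1,1.7]
    - [0.1,0.1,1.7]
    - [0.1,0.1,1.7]
    - [0.1,0.1,1.7]
    - [0.2,0.1,1.7]
    - [0.2,0.1,1.5]
    - [0,0,0]
    - [0,0,0]
    - [0,0,0]
    - [0,0,0]
    - [0,0,0]
  twist:
    - [0,0,0]
    - [0,0,0]
    - [0,0,0]
    - [0,0,0]
    - [0,0,0]
    - [0,0,0]
    - [0,0.1,0]
    - [0,0.1,0]
    - [0,0.1,0]
    - [0,0.05,0]
    - [0,0,0]
  fingers: [0,0,0,0,0,0,0,0,0,0,0]

```text
t: 13.33
eef_pos: [0.4201, -0.3315, 0.0107]
eef_rot: [0.012, 0.929, -0.095, 0.357]
contact_force: [-9.0, 3.1, 42.4]
opening: 0.0001
finger_force: 21.2
```

```bash
python3 - <<'E'
from h import *
pc,Rc=pose(); print(Rc.round(3)); print(np.degrees(np.arccos(-Rc[2,2])))
to((-.155,.055,.02),pc,Rc)
cv2.imwrite('pics/s2.png',cv2.resize(env.capture('scene')[170:310,220:400,::-1],None,fx=4,fy=4,interpolation=cv2.INTER_CUBIC))
E
```

```text
t 13.33 corral tcp mm [-155.8   60.    10.7] F corral [-9.4  0.9 42.4] q [ 1.88  0.58 -1.05  2.31 -1.36  0.06  0.6 ]
[[ 0.746  0.052  0.664]
 [ 0.008 -0.998  0.07 ]
 [ 0.666 -0.047 -0.744]]
41.91163897460608
dp cm to (-0.155, 0.055, 0.02) [ 0.68  0.46 -0.67]
```

View pics/s2.png

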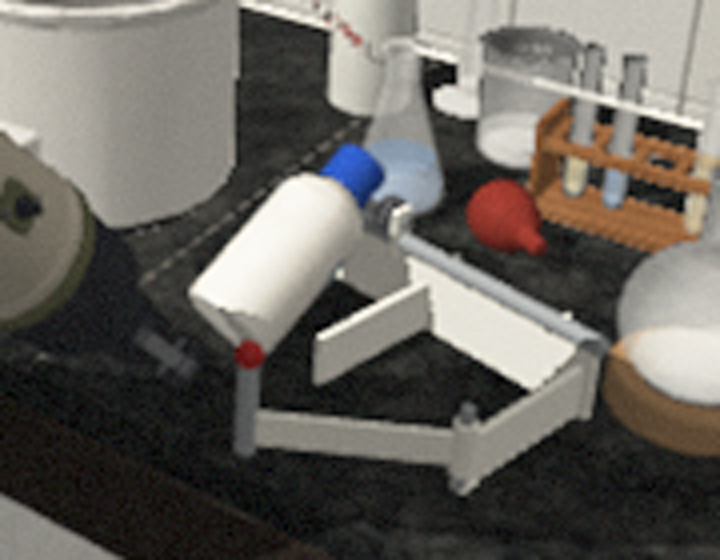

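The crop shows the closed fingers at (190,365) behind the bottle's foot, whose lower edge is around (250,345). The tips press the bench, so I raise them.

Emit:
servo_tool:
  dp:
    - [0.5,0.2,-0.7]
    - [0.2,0.2,0]
    - [0,0,0]
  twist:
    - [0,0,0]
    - [0,0,0]
    - [0,0,0]
  fingers: [0,0,0]

```text
t: 13.63
eef_pos: [0.4152, -0.336, 0.0165]
eef_rot: [0.015, 0.932, -0.096, 0.35]
contact_force: [-0.5, 0.5, -0.2]
opening: 0.0001
finger_force: 0.0
```

```bash
python3 - <<'E'
from h import *
pc,Rc=pose(); print(np.degrees(np.arccos(-Rc[2,2])),Rc[1].round(3))
to((-.145,.055,.019),pc,Rc)
E
```

```text
t 13.63 corral tcp mm [-159.5   54.5   16.5] F corral [-0.6  0.4 -0.2] q [ 1.79  0.48 -0.94  2.31 -1.33  0.14  0.53]
41.00990907438231 [ 0.011 -0.998  0.062]
dp cm to (-0.145, 0.055, 0.019) [1.26 0.01 0.77]
```

Emit:
servo_tool:
  dp:
    - [0.38,0,0.33]
    - [0.38,0,0.33]
    - [0.38,0,0.33]
    - [0.3,0,0.26]
    - [0.23,0,0.2]
    - [0.23,0,0.2]
    - [0.23,0,0.2]
    - [0.23,0,0.2]
    - [0,0,0]
  twist:
    - [0,0,0]
    - [0,0,0]
    - [0,0,0]
    - [0,0,0]
    - [0,0,0]
    - [0,0,0]
    - [0,0,0]
    - [0,0,0]
    - [0,0,0]
  fingers: [0,0,0,0,0,0,0,0,0]

```text
t: 14.38
eef_pos: [0.4457, -0.3424, 0.0177]
eef_rot: [0.014, 0.931, -0.098, 0.352]
contact_force: [1.0, -0.5, 0.1]
opening: -0.0005
finger_force: 0.0
```

```bash
cat >> h.py <<'E'
def cap():
    # triangulate blue cap, corral frame
    A=[];b=[];p=np.load('corral.npy')
    for n,(x0,x1,y0,y1) in dict(scene=(220,360,160,280),top=(300,360,160,235)).items():
        m=env.camera_model(n); im=env.capture(n); h=cv2.cvtColor(im,cv2.COLOR_RGB2HSV); mk=cv2.inRange(h,(105,180,90),(128,255,255))
        k=np.zeros_like(mk);k[y0:y1,x0:x1]=mk[y0:y1,x0:x1]
        c=max(cv2.findContours(k,0,1)[0],key=cv2.contourArea); M=cv2.moments(c); u,v=M['m10']/M['m00'],M['m01']/M['m00']
        R=np.array(m['R']);t=np.array(m['t']);d=R.T@np.array([(u-m['cx'])/m['fx'],(v-m['cy'])/m['fy'],1]);d/=np.linalg.norm(d);c0=-R.T@t
        Q=np.eye(3)-np.outer(d,d);A.append(Q);b.append(Q@c0); print(n,round(u),round(v),M['m00'],end=' ')
    X=np.linalg.solve(sum(A),sum(b)); C=Ro.from_euler('z',p[2]).as_matrix()
    print('cap world',X.round(3),'corral mm',(C.T@(X-np.r_[p[:2],0])*1000).round(1)); return X
E
python3 - <<'E'
from h import *
pc,Rc=pose(); print(np.degrees(np.arccos(-Rc[2,2])),Rc[1].round(3)); cap()
E
```

```text
t 14.38 corral tcp mm [-128.4   55.5   17.7] F corral [ 1.1 -0.3  0.1] q [ 1.7   0.51 -0.91  2.26 -1.33  0.11  0.49]
41.19390637480967 [ 0.006 -0.998  0.062]
scene 309 212 93.0 top 324 182 120.0 cap world [ 0.558 -0.37   0.096] corral mm [-12.9  55.5  96.4]
```

Emit:
servo_tool:
  dp:
    - [0.23,0,0.2]
    - [0.23,0,0.2]
    - [0.23,0,0.2]
    - [0.23,0,0.2]
    - [0.23,0,0.2]
    - [0.23,0,0.2]
    - [0,0,0]
  twist:
    - [0,0,0]
    - [0,0,0]
    - [0,0,0]
    - [0,0,0]
    - [0,0,0]
    - [0,0,0]
    - [0,0,0]
  fingers: [0,0,0,0,0,0,0]

```text
t: 15.07
eef_pos: [0.4637, -0.3456, 0.0176]
eef_rot: [0.014, 0.931, -0.098, 0.351]
contact_force: [-1.5, 0.5, -3.6]
opening: 0.0
finger_force: 1.5
```

```bash
python3 - <<'E'
from h import *
pc,Rc=pose(); print(np.degrees(np.arccos(-Rc[2,2])),Rc[1].round(3)); cap()
E
```

```text
t 15.07 corral tcp mm [-110.2   56.6   17.6] F corral [-1.6  0.1 -3.6] q [ 1.64  0.52 -0.88  2.23 -1.33  0.1   0.46]
41.17894444702582 [ 0.006 -0.998  0.062]
scene 312 208 93.0 top 326 178 128.5 cap world [ 0.567 -0.373  0.107] corral mm [ -3.4  54.  106.5]
```

Emit:
servo_tool:
  dp:
    - [0.23,0,0.2]
    - [0.23,0,0.2]
    - [0.23,0,0.2]
    - [0.15,0,0.13]
    - [0,0,0]
  twist:
    - [0,0,0]
    - [0,0,0]
    - [0,0,0]
    - [0,0,0]
    - [0,0,0]
  fingers: [0,0,0,0,0]

```text
t: 15.58
eef_pos: [0.4751, -0.3478, 0.0182]
eef_rot: [0.014, 0.931, -0.097, 0.352]
contact_force: [-1.8, 0.5, -1.0]
opening: 0.0001
finger_force: 1.1
```

```bash
python3 - <<'E'
from h import *
pc,Rc=pose(); print(np.degrees(np.arccos(-Rc[2,2])),Rc[1].round(3)); cap()
cv2.imwrite('pics/s3.png',cv2.resize(env.capture('scene')[170:310,220:400,::-1],None,fx=4,fy=4,interpolation=cv2.INTER_CUBIC))
E
```

```text
t 15.58 corral tcp mm [-98.5  57.2  18.2] F corral [-1.9  0.  -1. ] q [ 1.59  0.52 -0.86  2.21 -1.32  0.09  0.44]
41.23864134043651 [ 0.007 -0.998  0.062]
scene 313 203 94.0 top 327 176 137.5 cap world [ 0.569 -0.375  0.12 ] corral mm [ -1.2  53.1 120. ]
```

View pics/s3.png

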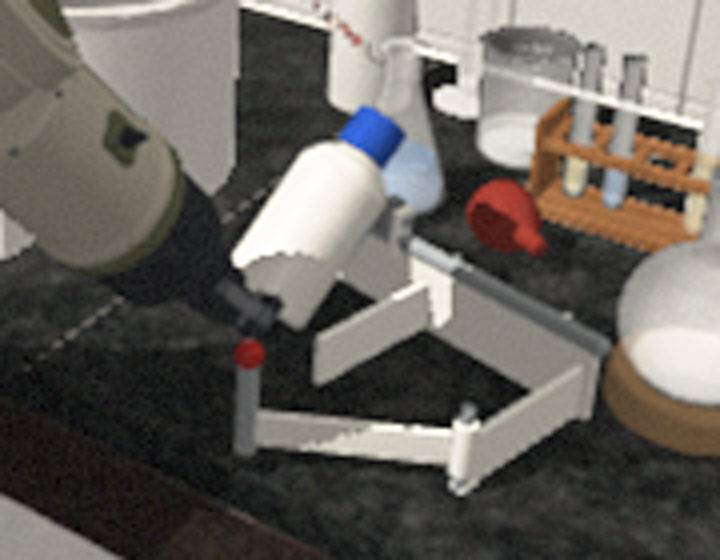

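The crop shows the bottle around 50° with its cap at (372,137). The fingertip is under the foot's disc at (255,310).

Emit:
servo_tool:
  dp:
    - [0.15,0.1,0.13]
    - [0.15,0.1,0.13]
    - [0.15,0,0.13]
    - [0.15,0,0.13]
    - [0,0,0]
  twist:
    - [0,0,0]
    - [0,0,0]
    - [0,0,0]
    - [0,0,0]
    - [0,0,0]
  fingers: [0,0,0,0,0]

```text
t: 16.15
eef_pos: [0.482, -0.3514, 0.0178]
eef_rot: [0.014, 0.931, -0.098, 0.352]
contact_force: [-1.0, 0.4, -1.9]
opening: 0.0
finger_force: 1.2
```

```bash
cat >> h.py <<'E'
def tilt(n='scene'):
    # axis by silhouette is awkward; use ratio cap position only
    pass
E
python3 - <<'E'
from h import *
pc,Rc=pose(); print(np.degrees(np.arccos(-Rc[2,2])),Rc[1].round(3)); cap()
E
```

```text
t 16.15 corral tcp mm [-90.9  55.3  17.8] F corral [-1.1  0.2 -1.9] q [ 1.56  0.52 -0.83  2.19 -1.31  0.1   0.42]
41.20261018869545 [ 0.007 -0.998  0.062]
scene 313 200 96.5 top 328 175 147.5 cap world [ 0.571 -0.375  0.127] corral mm [  0.9  53.8 127.1]
```

Emit:
servo_tool:
  dp:
    - [0.15,0,0.13]
    - [0.15,0,0.13]
    - [0.15,0,0.13]
    - [0,0,0]
  twist:
    - [0,0,0]
    - [0,0,0]
    - [0,0,0]
    - [0,0,0]
  fingers: [0,0,0,0]

```text
t: 16.58
eef_pos: [0.4878, -0.3525, 0.0178]
eef_rot: [0.014, 0.931, -0.098, 0.352]
contact_force: [-2.3, -0.3, -2.3]
opening: -0.0005
finger_force: 1.3
```

```bash
python3 - <<'E'
from h import *
pc,Rc=pose(); cap()
cv2.imwrite('pics/s4.png',cv2.resize(env.capture('scene')[170:310,220:400,::-1],None,fx=4,fy=4,interpolation=cv2.INTER_CUBIC))
E
```

```text
t 16.58 corral tcp mm [-85.   55.6  17.8] F corral [-2.1 -0.8 -2.3] q [ 1.54  0.52 -0.82  2.18 -1.31  0.1   0.4 ]
scene 314 198 95.0 top 329 174 147.0 cap world [ 0.572 -0.375  0.132] corral mm [  2.2  53.5 132. ]
```

View pics/s4.png

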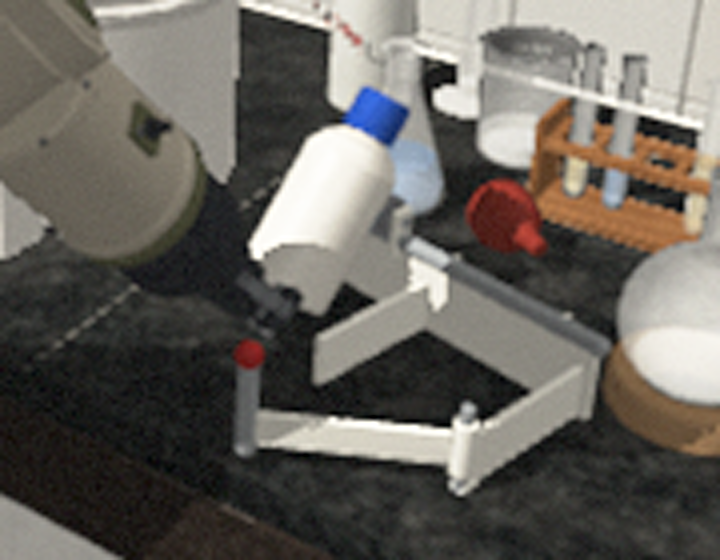

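The crop shows the bottle at roughly 60°, with the cap at (377,115) and the fingertip at (275,300). I push a bit further.

Emit:
servo_tool:
  dp:
    - [0.15,0,0.13]
    - [0.15,0,0.13]
    - [0.15,0,0.13]
    - [0,0,0]
  twist:
    - [0,0,0]
    - [0,0,0]
    - [0,0,0]
    - [0,0,0]
  fingers: [0,0,0,0]

```text
t: 17.07
eef_pos: [0.4937, -0.3537, 0.0178]
eef_rot: [0.014, 0.931, -0.098, 0.352]
contact_force: [-2.5, 0.4, -2.1]
opening: -0.0003
finger_force: 1.4
```

```bash
python3 - <<'E'
from h import *
pc,Rc=pose(); cap()
E
```

```text
t 17.07 corral tcp mm [-79.1  55.9  17.8] F corral [-2.6 -0.2 -2.1] q [ 1.51  0.53 -0.8   2.17 -1.31  0.1   0.39]
scene 314 196 97.5 top 329 173 152.0 cap world [ 0.572 -0.376  0.138] corral mm [  2.   52.7 138. ]
```

Emit:
servo_tool:
  dp:
    - [0.15,0,0.13]
    - [0.15,0,0.13]
    - [0.15,0,0.13]
    - [0,0,0]
  twist:
    - [0,0,0]
    - [0,0,0]
    - [0,0,0]
    - [0,0,0]
  fingers: [0,0,0,0]

```text
t: 17.5
eef_pos: [0.4995, -0.3548, 0.0178]
eef_rot: [0.014, 0.931, -0.098, 0.352]
contact_force: [-2.9, 0.1, -2.4]
opening: 0.0001
finger_force: 1.5
```

```bash
python3 - <<'E'
from h import *
pc,Rc=pose(); cap()
cv2.imwrite('pics/s5.png',cv2.resize(env.capture('scene')[170:310,220:400,::-1],None,fx=4,fy=4,interpolation=cv2.INTER_CUBIC))
E
```

```text
t 17.5 corral tcp mm [-73.1  56.2  17.8] F corral [-2.9 -0.6 -2.4] q [ 1.49  0.53 -0.79  2.16 -1.3   0.1   0.38]
scene 314 195 99.0 top 330 174 157.0 cap world [ 0.57  -0.377  0.144] corral mm [  0.6  51.7 143.8]
```

View pics/s5.png

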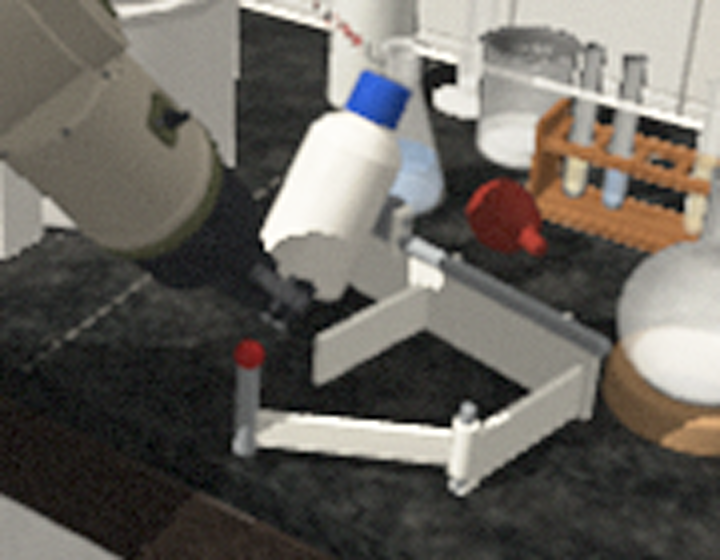

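The crop shows the bottle still tilted, with the cap at (378,98) and the foot's lower edge at (333,300). I check whether that edge is still on the bench.

```bash
python3 - <<'E'
from h import *
p=np.load('corral.npy');C=Ro.from_euler('z',p[2]).as_matrix();o=np.r_[p[:2],0]
m=env.camera_model('scene')
def plane(x,y,yc):
    u,v=220+x/4,170+y/4;R=np.array(m['R']);c=C.T@(-R.T@np.array(m['t'])-o);d=C.T@R.T@np.array([(u-m['cx'])/m['fx'],(v-m['cy'])/m['fy'],1])
    s=(yc-c[1])/d[1];return ((c+d*s)*1000).round(1)
print('s5 low',plane(335,300,.045),plane(335,300,.055),plane(320,302,.055),'backtop',plane(268,245,.055),'cap',plane(378,98,.053))
print('s4 low',plane(318,314,.055),'s3 low',plane(300,328,.055))
def T(L,th,a,r,phi): # point at axial a, radius r
    th=np.radians(th);ax=np.array([np.cos(th),0,np.sin(th)]);n1=np.array([np.sin(th),0,-np.cos(th)]);f=np.array([L[0],.055,L[1]])-.031*n1
    return f+a*ax+r*(np.cos(phi)*n1+np.sin(phi)*np.array([0,1,0]))
def px(X): 
    X=np.array(m['R'])@(C@X+o)+m['t'];return (np.array([m['fx']*X[0]/X[2]+m['cx'],m['fy']*X[1]/X[2]+m['cy']])-[220,170])*4
for L,th in (((-.045,0),65),((-.055,0),60),((-.055,.01),60),((-.06,.015),55),((-.05,.015),62)):
    print(L,th,'cap',px(T(L,th,.127,0,0)).round(),'low',px(T(L,th,0,.031,0)).round(),'right',px(T(L,th,0,.031,-1.57)).round(),'top',px(T(L,th,0,.031,3.14)).round(),'z cap',T(L,th,.127,0,0)[2])
E
```

```text
s5 low [-32.9  45.   11.2] [-21.4  55.    1.1] [-36.1  55.    5.9] backtop [-87.2  55.   69.6] cap [  3.   53.  142.7]
s4 low [-37.2  55.   -3. ] s3 low [-53.7  55.   -6.7]
(-0.045, 0) 65 cap [350. 128.] low [310. 314.] right [316. 335.] top [249. 312.] z cap 0.12820225506761623
(-0.055, 0) 60 cap [351. 131.] low [299. 320.] right [306. 337.] top [240. 310.] z cap 0.12548522628062372
(-0.055, 0.01) 60 cap [352. 117.] low [300. 307.] right [307. 324.] top [241. 297.] z cap 0.1354852262806237
(-0.06, 0.015) 55 cap [358. 112.] low [295. 304.] right [303. 316.] top [239. 285.] z cap 0.1368131791515844
(-0.05, 0.015) 62 cap [353. 108.] low [306. 298.] right [312. 316.] top [246. 290.] z cap 0.14168796273944634
```

Emit:
servo_tool:
  dp:
    - [-0.23,0,-0.2]
    - [-0.3,0,-0.26]
    - [-0.3,0,-0.26]
    - [-0.38,0,-0.33]
    - [-0.38,0,-0.33]
    - [-0.38,0,-0.33]
    - [-0.38,0,-0.33]
    - [-0.38,0,-0.33]
    - [-0.38,0,-0.33]
    - [0,0,0]
    - [0,0,0]
  twist:
    - [0,0,0]
    - [0,0,0]
    - [0,0,0]
    - [0,0,0]
    - [0,0,0]
    - [0,0,0]
    - [0,0,0]
    - [0,0,0]
    - [0,0,0]
    - [0,0,0]
    - [0,0,0]
  fingers: [0,0,0,0,0,0,0,0,0,0,0]

```text
t: 18.57
eef_pos: [0.4583, -0.3471, 0.0176]
eef_rot: [0.014, 0.931, -0.098, 0.351]
contact_force: [-1.3, 0.2, -1.7]
opening: 0.0001
finger_force: 1.2
```

```bash
python3 - <<'E'
from h import *
pc,Rc=pose(); cap()
E
```

```text
t 18.57 corral tcp mm [-115.    54.    17.6] F corral [-1.3 -0.1 -1.7] q [ 1.65  0.51 -0.88  2.23 -1.32  0.11  0.46]
scene 311 209 90.0 top 325 179 125.5 cap world [ 0.566 -0.372  0.103] corral mm [ -4.3  55.4 102.6]
```

Emit:
servo_tool:
  dp:
    - [-0.38,0,-0.33]
    - [-0.38,0,-0.33]
    - [-0.38,0,-0.33]
    - [-0.38,0,-0.33]
    - [-0.38,0,-0.33]
    - [-0.38,0,-0.33]
    - [0,0,0]
    - [0,0,0]
    - [0,0,0]
    - [0,0,0]
    - [0,0,0]
    - [0,0,0]
  twist:
    - [0,0,0]
    - [0,0,0]
    - [0,0,0]
    - [0,0,0]
    - [0,0,0]
    - [0,0,0]
    - [0,-0.1,0]
    - [0,-0.1,0]
    - [0,-0.1,0]
    - [0,-0.1,0]
    - [0,-0.1,0]
    - [0,0,0]
  fingers: [0,0,0,0,0,0,0,0,0,0,0,0]

```text
t: 19.67
eef_pos: [0.4356, -0.3428, 0.0098]
eef_rot: [-0.001, 0.964, -0.093, 0.249]
contact_force: [-28.4, -1.5, 59.5]
opening: -0.0002
finger_force: 30.2
```

```bash
python3 - <<'E'
from h import *
pc,Rc=pose(); cap(); print(Rc.round(3)); to((-.10,.055,.018),pc,Rc)
E
```

```text
t 19.67 corral tcp mm [-138.1   52.7    9.8] F corral [-27.3  -8.2  59.5] q [ 1.04  0.33 -0.25  2.17 -0.75  0.36 -0.28]
scene 311 210 88.0 top 325 179 122.5 cap world [ 0.566 -0.372  0.101] corral mm [ -4.7  55.  101.5]
[[ 0.876  0.058  0.478]
 [ 0.028 -0.997  0.07 ]
 [ 0.481 -0.048 -0.876]]
dp cm to (-0.1, 0.055, 0.018) [ 3.74 -0.04  1.12]
```

Emit:
servo_tool:
  dp:
    - [0.5,0,-1.0]
    - [0.3,0,-0.5]
    - [0,0,0]
    - [0,0,0]
  twist:
    - [0,0,0]
    - [0,0,0]
    - [0,0,0]
    - [0,0,0]
  fingers: [0,0,0,0]

```text
t: 20.1
eef_pos: [0.4312, -0.335, 0.0185]
eef_rot: [-0.009, 0.965, -0.092, 0.246]
contact_force: [-0.4, 0.2, 0.4]
opening: 0.0002
finger_force: 0.0
```

```bash
python3 - <<'E'
from h import *
pc,Rc=pose(); cap(); print(Rc.round(3)); to((-.135,.055,.025),pc,Rc)
E
```

```text
t 20.1 corral tcp mm [-144.2   59.3   18.5] F corral [-0.5  0.1  0.4] q [ 1.03  0.3  -0.24  2.17 -0.73  0.4  -0.31]
scene 311 210 87.5 top 325 179 121.5 cap world [ 0.566 -0.372  0.101] corral mm [ -4.9  55.2 101.5]
[[ 0.88   0.063  0.47 ]
 [ 0.027 -0.996  0.085]
 [ 0.473 -0.062 -0.879]]
dp cm to (-0.135, 0.055, 0.025) [ 1.1   0.44 -0.17]
```

Emit:
servo_tool:
  dp:
    - [0,0.2,-0.3]
    - [0,0.2,0]
    - [0,0,0]
    - [0,0,0]
    - [0,0,0]
    - [0,0,0]
  twist:
    - [0,-0.06,0]
    - [0,-0.06,0]
    - [0,-0.06,0]
    - [0,-0.06,0]
    - [0,0,0]
    - [0,0,0]
  fingers: [0,0,0,0,0,0]

```text
t: 20.7
eef_pos: [0.43, -0.3382, 0.0202]
eef_rot: [-0.02, 0.987, -0.09, 0.129]
contact_force: [0.0, -0.4, 0.5]
opening: -0.0001
finger_force: 0.0
```

```bash
python3 - <<'E'
from h import *
pc,Rc=pose(); cap(); print(Rc.round(3)); to((-.10,.055,.018),pc,Rc)
E
```

```text
t 20.7 corral tcp mm [-144.6   55.9   20.2] F corral [ 0.1 -0.4  0.5] q [ 0.74  0.34 -0.01  2.   -0.31  0.64 -0.79]
scene 311 210 81.5 top 325 179 121.5 cap world [ 0.566 -0.372  0.102] corral mm [ -4.8  55.  101.5]
[[ 0.967  0.066  0.248]
 [ 0.048 -0.996  0.077]
 [ 0.252 -0.063 -0.966]]
dp cm to (-0.1, 0.055, 0.018) [4.25 0.39 1.31]
```

Emit:
servo_tool:
  dp:
    - [0.39,0.03,0.12]
    - [0.39,0.03,0.12]
    - [0.39,0.03,0.12]
    - [0.39,0.03,0.1]
    - [0.39,0.03,0.1]
    - [0.39,0.03,0.1]
    - [0,0,0]
  twist:
    - [0,0,0]
    - [0,0,0]
    - [0,0,0]
    - [0,0,0]
    - [0,0,0]
    - [0,0,0]
    - [0,0,0]
  fingers: [0,0,0,0,0,0,0]

```text
t: 21.38
eef_pos: [0.4524, -0.3447, 0.0195]
eef_rot: [-0.02, 0.987, -0.091, 0.128]
contact_force: [-3.9, 0.6, -1.9]
opening: 0.0002
finger_force: 1.9
```

```bash
python3 - <<'E'
from h import *
pc,Rc=pose(); cap(); print(Rc[0].round(3))
E
```

```text
t 21.38 corral tcp mm [-121.3   54.8   19.5] F corral [-4.  -0.3 -1.9] q [ 0.71  0.38 -0.01  1.95 -0.3   0.65 -0.83]
scene 312 207 90.0 top 327 178 132.0 cap world [ 0.567 -0.374  0.109] corral mm [ -2.9  53.3 108.7]
[0.967 0.063 0.245]
```

Force is more horizontal now; I continue.

Emit:
servo_tool:
  dp:
    - [0.39,0.03,0.1]
    - [0.39,0.03,0.1]
    - [0.39,0.03,0.1]
    - [0,0,0]
  twist:
    - [0,0,0]
    - [0,0,0]
    - [0,0,0]
    - [0,0,0]
  fingers: [0,0,0,0]

```text
t: 21.82
eef_pos: [0.466, -0.3483, 0.0209]
eef_rot: [-0.019, 0.987, -0.091, 0.13]
contact_force: [-1.7, 0.6, -0.9]
opening: 0.0002
finger_force: 1.0
```

```bash
python3 - <<'E'
from h import *
pc,Rc=pose(); cap()
E
```

```text
t 21.82 corral tcp mm [-107.3   54.6   20.9] F corral [-1.8  0.2 -0.9] q [ 0.7   0.39 -0.01  1.92 -0.29  0.65 -0.84]
scene 313 201 91.5 top 328 175 140.0 cap world [ 0.571 -0.376  0.125] corral mm [  0.8  52.9 125.4]
```

Emit:
servo_tool:
  dp:
    - [0.39,0.03,0.1]
    - [0.3,0.03,0.08]
    - [0,0,0]
  twist:
    - [0,0,0]
    - [0,0,0]
    - [0,0,0]
  fingers: [0,0,0]

```text
t: 22.17
eef_pos: [0.4724, -0.3501, 0.0206]
eef_rot: [-0.019, 0.987, -0.091, 0.129]
contact_force: [-1.6, 0.2, -1.5]
opening: 0.0003
finger_force: 1.1
```

```bash
python3 - <<'E'
from h import *
pc,Rc=pose(); cap()
cv2.imwrite('pics/s6.png',cv2.resize(env.capture('scene')[170:310,220:400,::-1],None,fx=4,fy=4,interpolation=cv2.INTER_CUBIC))
E
```

```text
t 22.17 corral tcp mm [-100.6   54.4   20.6] F corral [-1.6 -0.1 -1.5] q [ 0.69  0.4  -0.    1.9  -0.29  0.66 -0.85]
scene 314 199 90.0 top 329 174 141.0 cap world [ 0.572 -0.376  0.131] corral mm [  2.3  52.8 130.6]
```

Emit:
servo_tool:
  dp:
    - [0.39,0.03,0.1]
    - [0.3,0.03,0.08]
    - [0,0,0]
  twist:
    - [0,0,0]
    - [0,0,0]
    - [0,0,0]
  fingers: [0,0,0]

```text
t: 22.57
eef_pos: [0.4792, -0.3519, 0.0205]
eef_rot: [-0.02, 0.987, -0.091, 0.129]
contact_force: [-2.2, 0.5, -2.0]
opening: -0.0002
finger_force: 1.3
```

```bash
python3 - <<'E'
from h import *
pc,Rc=pose(); cap()
cv2.imwrite('pics/s6.png',cv2.resize(env.capture('scene')[170:310,220:400,::-1],None,fx=4,fy=4,interpolation=cv2.INTER_CUBIC))
E
```

```text
t 22.57 corral tcp mm [-93.6  54.2  20.5] F corral [-2.2 -0.  -2. ] q [ 0.69  0.42 -0.    1.89 -0.29  0.66 -0.86]
scene 314 196 95.5 top 330 173 144.0 cap world [ 0.572 -0.377  0.138] corral mm [  2.5  52.1 137.8]
```

View pics/s6.png

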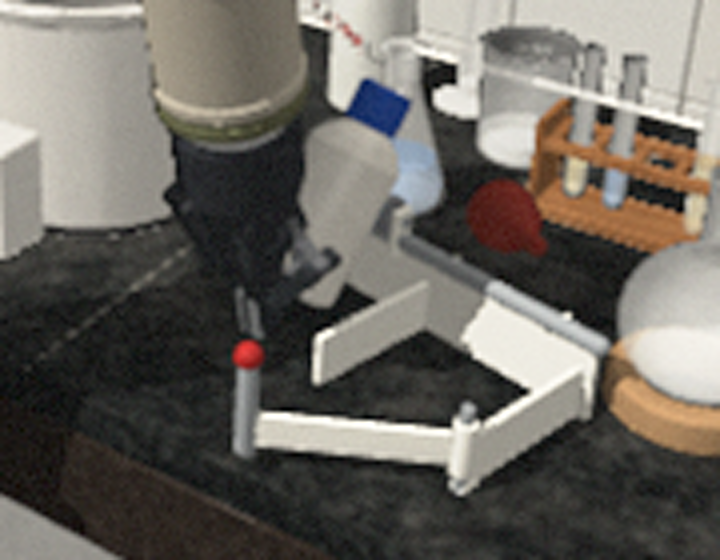

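The picture shows the bottle stuck near 60° and lifted on the fingers by friction: the cap is at (380,108), the foot's low edge at (320,305) and the fingertips at (250,310). I'll back off and push again while sliding the fingers down, so that friction presses the foot's rear edge down.

Emit:
servo_tool:
  dp:
    - [-0.39,-0.03,-0.1]
    - [-0.58,-0.04,-0.15]
    - [-0.58,-0.04,-0.15]
    - [-0.58,-0.04,-0.15]
    - [-0.58,-0.04,-0.15]
    - [-0.58,-0.04,-0.15]
    - [-0.78,-0.04,-0.2]
    - [-0.97,-0.05,-0.25]
    - [-0.97,-0.05,-0.25]
    - [-0.5,-0.1,-1.6]
    - [0.3,-0.1,-1.3]
    - [0,0,0]
  twist:
    - [0,0,0]
    - [0,0,0]
    - [0,0,0]
    - [0,0,0]
    - [0,0,0]
    - [0,0,0]
    - [0,0,0]
    - [0,0,0]
    - [0,0,0]
    - [0,0,0]
    - [0,0,0]
    - [0,0,0]
  fingers: [0,0,0,0,0,0,0,0,0,0,0,0]

```text
t: 23.72
eef_pos: [0.409, -0.3366, 0.0505]
eef_rot: [-0.018, 0.987, -0.091, 0.13]
contact_force: [0.6, -0.6, 0.4]
opening: 0.0003
finger_force: 0.0
```

```bash
python3 - <<'E'
from h import *
pc,Rc=pose(); cap(); print(Rc.round(3)); to((-.155,.055,.048),pc,Rc)
E
```

```text
t 23.72 corral tcp mm [-165.4   52.5   50.5] F corral [ 0.7 -0.4  0.4] q [ 0.75  0.26 -0.    2.03 -0.3   0.69 -0.79]
scene 312 207 89.5 top 327 178 132.0 cap world [ 0.565 -0.374  0.111] corral mm [ -5.   52.6 110.7]
[[ 0.966  0.062  0.25 ]
 [ 0.045 -0.996  0.074]
 [ 0.254 -0.06  -0.965]]
dp cm to (-0.155, 0.055, 0.048) [ 0.96 -0.17  0.52]
```

Emit:
servo_tool:
  dp:
    - [0.5,-0.05,0.13]
    - [0.5,-0.05,0.13]
    - [0.5,0,0.13]
    - [0.3,0,0.08]
    - [0.3,0.04,0.41]
    - [0.3,0.04,0.41]
    - [0.3,0.04,0.41]
    - [0.3,0.04,0.41]
    - [0.3,0.04,0.41]
    - [0,0,0]
  twist:
    - [0,0,0]
    - [0,0,0]
    - [0,0,0]
    - [0,0,0]
    - [0,0,0]
    - [0,0,0]
    - [0,0,0]
    - [0,0,0]
    - [0,0,0]
    - [0,0,0]
  fingers: [0,0,0,0,0,0,0,0,0,0]

```text
t: 24.65
eef_pos: [0.4472, -0.3418, 0.0311]
eef_rot: [-0.02, 0.987, -0.091, 0.129]
contact_force: [-0.3, -0.5, 0.3]
opening: 0.0001
finger_force: 0.0
```

```bash
python3 - <<'E'
from h import *
pc,Rc=pose(); cap()
E
```

```text
t 24.65 corral tcp mm [-127.1   56.5   31.1] F corral [-0.1 -0.5  0.3] q [ 0.72  0.35 -0.01  1.96 -0.29  0.67 -0.83]
scene 312 207 90.5 top 327 178 132.0 cap world [ 0.565 -0.374  0.111] corral mm [ -5.1  52.6 111. ]
```

Emit:
servo_tool:
  dp:
    - [0.4,-0.05,-1.6]
    - [0.3,0.04,0.25]
    - [0.3,0.04,0.35]
    - [0.3,0.04,0.41]
    - [0.3,0.04,0.41]
    - [0.3,0.04,0.41]
    - [0,0,0]
  twist:
    - [0,0,0]
    - [0,0,0]
    - [0,0,0]
    - [0,0,0]
    - [0,0,0]
    - [0,0,0]
    - [0,0,0]
  fingers: [0,0,0,0,0,0,0]

```text
t: 25.33
eef_pos: [0.4656, -0.3466, 0.0334]
eef_rot: [-0.02, 0.987, -0.091, 0.129]
contact_force: [-0.0, 0.2, 0.2]
opening: -0.0001
finger_force: 0.0
```

```bash
python3 - <<'E'
from h import *
pc,Rc=pose(); cap()
E
```

```text
t 25.33 corral tcp mm [-108.1   56.1   33.4] F corral [-0.1  0.1  0.2] q [ 0.7   0.37 -0.01  1.92 -0.28  0.68 -0.86]
scene 310 204 104.0 top 330 182 142.5 cap world [ 0.552 -0.378  0.124] corral mm [-16.4  46.4 124.5]
```

Emit:
servo_tool:
  dp:
    - [0,0,0]
    - [0,0,0]
    - [0,0,0]
    - [0,0,0]
    - [0,0,0]
    - [0,0,0]
  twist:
    - [0,0,0]
    - [0,0,0]
    - [0,0,0]
    - [0,0,0]
    - [0,0,0]
    - [0,0,0]
  fingers: [0,0,0,0,0,0]

```text
t: 25.93
eef_pos: [0.4651, -0.3471, 0.0345]
eef_rot: [-0.02, 0.987, -0.091, 0.129]
contact_force: [-0.5, 0.1, 0.3]
opening: -0.0003
finger_force: 0.0
```

```bash
python3 - <<'E'
from h import *
pc,Rc=pose(); cap()
a=env.capture('scene')[170:310,220:400,::-1]; b=env.capture('top')[150:250,290:400,::-1]
a=cv2.resize(a,None,fx=2.2,fy=2.2,interpolation=cv2.INTER_CUBIC); b=cv2.resize(b,None,fx=3.08,fy=3.08,interpolation=cv2.INTER_CUBIC)
cv2.imwrite('pics/s7.png',np.hstack([a[:308],b[:308]]))
E
```

```text
t 25.93 corral tcp mm [-108.4   55.5   34.5] F corral [-0.5 -0.   0.3] q [ 0.7   0.37 -0.01  1.92 -0.28  0.68 -0.86]
scene 311 204 105.0 top 330 181 141.5 cap world [ 0.555 -0.379  0.124] corral mm [-13.9  45.8 124.4]
```

View pics/s7.png

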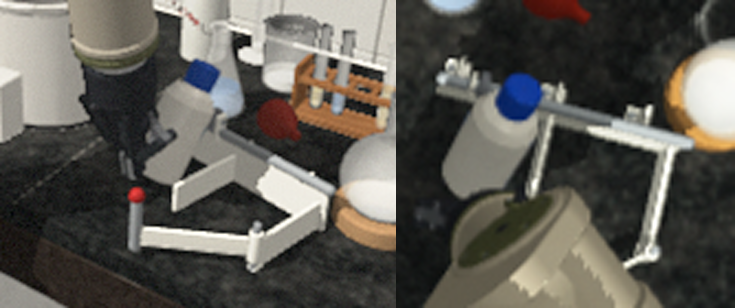

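The tenth picture shows the bottle leaning at about 50°. Its cap at (520,97) has drifted right, and its foot at (470,185) is left of it. I've now used all ten views, so from here I measure with image code and fit the bottle's pose numerically.

Emit:
servo_tool:
  dp:
    - [-0.7,0,-0.2]
    - [-1.3,0,-0.4]
    - [-2,0,-1]
    - [-2,0,-1.5]
    - [-1,0,-1.5]
    - [0,0,0]
  twist:
    - [0,0,0]
    - [0,0,0]
    - [0,0,0]
    - [0,0,0]
    - [0,0,0]
    - [0,0,0]
  fingers: [0,0,0,0,0,0]

```text
t: 26.63
eef_pos: [0.384, -0.3357, 0.0627]
eef_rot: [-0.019, 0.987, -0.092, 0.129]
contact_force: [0.4, -0.3, 0.4]
opening: 0.0001
finger_force: 0.0
```

```bash
cat > fit.py <<'E'
from h import *
from scipy.optimize import differential_evolution
p=np.load('corral.npy');C=Ro.from_euler('z',p[2]).as_matrix();o=np.r_[p[:2],0]
ph=np.linspace(0,2*np.pi,24,endpoint=False);circ=np.c_[np.cos(ph),np.sin(ph),0*ph]
BODY=np.vstack([circ*.031+[0,0,0],circ*.031+[0,0,.093],circ*.0195+[0,0,.112]])
CAP=np.vstack([circ*.0195+[0,0,.114],circ*.0195+[0,0,.141]])
def pts(q,P):
    x,y,th,az=q[:4]; lift=q[4] if len(q)>4 else 0 # x,y of point 70mm up the axis (corral), th elevation, az
    a=np.array([np.cos(th)*np.cos(az),np.cos(th)*np.sin(az),np.sin(th)])
    u=np.array([-np.sin(az),np.cos(az),0]);w=np.cross(a,u)
    zf=.031*np.cos(th)+lift; f=np.array([x,y,zf+.07*a[2]])-.07*a
    return f+P@np.array([u,w,a])
def fit(bounds=[(-.12,.0),(.0,.1),(.5,1.571),(-.8,.8)],show=True,seed=0):
    ims={}
    for n in ('scene','top'):
        im=env.capture(n);h=cv2.cvtColor(im,cv2.COLOR_RGB2HSV)
        W=((h[...,1]<60)&(h[...,2]>95)).astype(np.float32); B=cv2.inRange(h,(105,150,60),(128,255,255)).astype(np.float32)/255
        ims[n]=(W,B,env.camera_model(n))
    def proj(m,X):
        X=(X@C.T+o)@np.array(m['R']).T+np.array(m['t']);return np.c_[m['fx']*X[:,0]/X[:,2]+m['cx'],m['fy']*X[:,1]/X[:,2]+m['cy']]
    def cost(q):
        s=0
        for n,(W,B,m) in ims.items():
            for P,M,k in((BODY,W,1),(CAP,B,1)):
                hull=cv2.convexHull((proj(m,pts(q,P))*16).astype(np.float32)).astype(np.int32)
                i=np.zeros(W.shape,np.uint8);cv2.fillConvexPoly(i,hull,1,cv2.LINE_8,4)
                r=cv2.dilate(i,np.ones((5,5),np.uint8))-i
                i=i>0;r=r>0
                s-=k*(M[i].mean()-M[r].mean())
        return s
    r=differential_evolution(cost,bounds,seed=seed,popsize=12,maxiter=45,tol=1e-6)
    q=r.x; f=pts(q,np.zeros((1,3)))[0];c=pts(q,np.array([[0,0,.127]]))[0]
    print('score',round(-r.fun,2),'mid xy mm',(q[:2]*1000).round(1),'elev',np.degrees(q[2]).round(1),'az',np.degrees(q[3]).round(1),q[4:].round(4),'foot',(f*1000).round(),'cap',(c*1000).round())
    return q
E
python3 - <<'E'
from fit import *
pose(); cap(); fit(); fit(bounds=[(-.12,.0),(.0,.1),(.5,1.571),(-.8,.8),(0,.02)])
E
```

```text
t 26.63 corral tcp mm [-189.9   47.4   62.7] F corral [ 0.5 -0.2  0.4] q [ 0.78  0.21  0.01  2.06 -0.3   0.72 -0.76]
scene 311 204 100.0 top 330 181 141.5 cap world [ 0.554 -0.379  0.124] corral mm [-14.1  46.  124.3]
score 2.66 mid xy mm [-42.  52.] elev 54.1 az -7.7 [] foot [-83.  57.  18.] cap [ -9.  47. 121.]
score 2.65 mid xy mm [-40.6  52.1] elev 59.4 az -6.1 [0.0001] foot [-76.  56.  16.] cap [-12.  49. 125.]
```

```bash
python3 - <<'E'
from h import *
pc,Rc=pose(); to((-.113,.057,.043),pc,Rc); print((Rc.T@np.array([.3,0,-.35])).round(3))
E
```

```text
t 26.93 corral tcp mm [-187.    49.4   60.8] F corral [-0.2  0.2 -0.8] q [ 0.78  0.21  0.    2.06 -0.3   0.72 -0.76]
dp cm to (-0.113, 0.057, 0.043) [ 6.75 -0.17  3.6 ]
[0.202 0.041 0.412]
```

Emit:
servo_tool:
  dp:
    - [1.4,-0.05,0.75]
    - [1.4,-0.05,0.75]
    - [1.4,-0.05,0.75]
    - [1.4,0,0.75]
    - [1.1,0,0.6]
    - [0,0,0]
    - [0.2,0.04,0.41]
    - [0.2,0.04,0.41]
    - [0.2,0.04,0.41]
    - [0,0,0]
  twist:
    - [0,0,0]
    - [0,0,0]
    - [0,0,0]
    - [0,0,0]
    - [0,0,0]
    - [0,0,0]
    - [0,0,0]
    - [0,0,0]
    - [0,0,0]
    - [0,0,0]
  fingers: [0,0,0,0,0,0,0,0,0,0]

```text
t: 27.77
eef_pos: [0.468, -0.3471, 0.0321]
eef_rot: [-0.02, 0.987, -0.091, 0.128]
contact_force: [-0.2, -0.2, -0.4]
opening: -0.0001
finger_force: 0.0
```

```bash
python3 - <<'E'
from fit import *
pose(); cap()
E
```

```text
t 27.77 corral tcp mm [-105.6   56.2   32.1] F corral [-0.2 -0.2 -0.4] q [ 0.7   0.38 -0.01  1.91 -0.28  0.68 -0.87]
scene 310 204 114.0 top 329 183 140.0 cap world [ 0.549 -0.378  0.127] corral mm [-19.8  45.3 126.6]
```

Emit:
servo_tool:
  dp:
    - [0.2,0.04,0.36]
    - [0.25,0.04,0.3]
    - [0.25,0.04,0.3]
    - [0,0,0]
  twist:
    - [0,0,0]
    - [0,0,0]
    - [0,0,0]
    - [0,0,0]
  fingers: [0,0,0,0]

```text
t: 28.2
eef_pos: [0.478, -0.3494, 0.0249]
eef_rot: [-0.02, 0.987, -0.091, 0.129]
contact_force: [-1.8, -0.6, -1.2]
opening: 0.0003
finger_force: 0.2
```

```bash
python3 - <<'E'
from fit import *
pose(); cap()
E
```

```text
t 28.2 corral tcp mm [-95.4  56.4  24.9] F corral [-1.6 -1.  -1.2] q [ 0.69  0.41 -0.01  1.89 -0.28  0.67 -0.87]
scene 307 205 123.5 top 328 187 129.0 cap world [ 0.539 -0.373  0.128] corral mm [-30.7  47.3 127.5]
```

Emit:
servo_tool:
  dp:
    - [-0.8,-0.05,-0.2]
    - [-1.5,-0.05,-0.4]
    - [-2.5,-0.1,-0.6]
    - [-2.5,-0.1,-0.6]
    - [-2,-0.1,-1]
    - [-1,0,-2]
    - [0,0,0]
    - [0,0,0]
    - [0,0,0]
    - [0,0,0]
    - [0,0,0]
    - [0,0,0]
  twist:
    - [0,0,0]
    - [0,0,0]
    - [0,0,0]
    - [0,0,0]
    - [0,0,0]
    - [0,0,0]
    - [0,0,0]
    - [0,0,0]
    - [0,0,0]
    - [0,0,0]
    - [0,0,0]
    - [0,0,0]
  fingers: [0,0,0,0,0,0,0,0,0,0,0,0]

```text
t: 29.3
eef_pos: [0.3683, -0.327, 0.0456]
eef_rot: [-0.02, 0.987, -0.091, 0.129]
contact_force: [1.0, 0.2, -0.2]
opening: 0.0003
finger_force: 0.0
```

```bash
python3 - <<'E'
from fit import *
pose(); cap(); fit(bounds=[(-.15,.0),(.0,.12),(.5,1.7),(-.8,.8)])
E
```

```text
t 29.3 corral tcp mm [-207.2   52.2   45.6] F corral [ 0.9  0.5 -0.2] q [ 0.81  0.21 -0.01  2.11 -0.31  0.68 -0.72]
scene 297 207 124.0 top 322 195 111.5 cap world [ 0.517 -0.359  0.125] corral mm [-54.6  56.1 124.9]
score 2.55 mid xy mm [-55.8  58.1] elev 91.6 az -11.5 [] foot [-54.  58.  -1.] cap [-57.  58. 126.]
```

```bash
cat >> h.py <<'E'
def goto(target,yawdeg=0):
    # tool down, tool x = corral x rotated by yaw
    pc,Rc=pose(); G=Ro.from_euler('z',yawdeg,degrees=True).as_matrix()@np.diag([1,-1,-1.])
    print('twist',Ro.from_matrix(Rc.T@G).as_rotvec().round(3)); to(target,pc,Rc); print('after twist',(G.T@(np.array(target)-pc)*100).round(2))
E
python3 - <<'E'
from h import *
goto((-.056,.057,.25))
E
```

```text
t 29.5 corral tcp mm [-207.4   51.9   45.9] F corral [0.2 0.6 0.2] q [ 0.81  0.21 -0.01  2.11 -0.31  0.68 -0.72]
twist [-0.07  -0.252  0.055]
dp cm to (-0.056, 0.057, 0.25) [ 19.78  -0.83 -15.94]
after twist [ 15.14  -0.51 -20.41]
```

Emit:
servo_tool:
  dp:
    - [0,0,-2]
    - [0,0,-2]
    - [0,0,-2]
    - [0,0,-2]
    - [0,0,-2]
    - [0,0,-3]
    - [0,0,-3]
    - [2,-0.1,-3]
    - [3,-0.1,-1]
    - [3,-0.1,0]
    - [3,-0.1,0]
    - [0,0,0]
  twist:
    - [-0.014,-0.05,0.011]
    - [-0.014,-0.05,0.011]
    - [-0.014,-0.05,0.011]
    - [-0.014,-0.05,0.011]
    - [-0.014,-0.05,0.011]
    - [0,0,0]
    - [0,0,0]
    - [0,0,0]
    - [0,0,0]
    - [0,0,0]
    - [0,0,0]
    - [0,0,0]
  fingers: [0.5,1,1,1,1,1,1,1,1,1,1,1]

```text
t: 30.5
eef_pos: [0.4647, -0.349, 0.2435]
eef_rot: [-0.001, 0.993, -0.117, 0.001]
contact_force: [-1.7, 1.8, -1.2]
opening: 0.0852
finger_force: 0.0
```

```bash
python3 - <<'E'
from fit import *
goto((-.056,.057,.118)); cap()
m=env.camera_model('wrist');im=env.capture('wrist');mk=cv2.inRange(cv2.cvtColor(im,cv2.COLOR_RGB2HSV),(105,150,60),(128,255,255))
for c in cv2.findContours(mk,0,1)[0]:
    if cv2.contourArea(c)>300:
        (u,v),r=cv2.minEnclosingCircle(c);print(u,v,r,((C.T@(ray('wrist',u,v,.135,m)-o))*1000).round(1))
E
```

```text
t 30.5 corral tcp mm [-108.3   53.6  243.5] F corral [-2.1  1.3 -1.2] q [ 0.6   0.29 -0.01  1.49 -0.    1.36 -1.22]
twist [-0.002 -0.003  0.004]
dp cm to (-0.056, 0.057, 0.118) [ 5.2  -0.3  12.56]
after twist [ 5.23 -0.34 12.55]
scene 298 209 88.0 Traceback (most recent call last):
  File "<stdin>", line 2, in <module>
  File "h.py", line 28, in cap
    c=max(cv2.findContours(k,0,1)[0],key=cv2.contourArea); M=cv2.moments(c); u,v=M['m10']/M['m00'],M['m01']/M['m00']
ValueError: max() iterable argument is empty
```

```bash
python3 - <<'E'
from fit import *
m=env.camera_model('wrist');im=env.capture('wrist');mk=cv2.inRange(cv2.cvtColor(im,cv2.COLOR_RGB2HSV),(100,120,40),(130,255,255))
for c in cv2.findContours(mk,0,1)[0]:
    if cv2.contourArea(c)>150:
        (u,v),r=cv2.minEnclosingCircle(c);print(u,v,r,cv2.contourArea(c),((C.T@(ray('wrist',u,v,.135,m)-o))*1000).round(1))
goto((-.056,.057,.118))
E
```

```text
249.20135498046875 113.7533950805664 23.821495056152344 1670.0 [-53.6  57.2 135. ]
t 30.65 corral tcp mm [-113.    51.2  244.1] F corral [0.  0.4 0. ] q [ 0.6   0.28 -0.    1.5   0.    1.36 -1.21]
twist [-0.    -0.001  0.   ]
dp cm to (-0.056, 0.057, 0.118) [ 5.69 -0.57 12.62]
after twist [ 5.7  -0.58 12.61]
```

Emit:
servo_tool:
  dp:
    - [2,-0.2,0]
    - [2,-0.2,0]
    - [1.85,-0.18,0]
    - [0,0,0]
    - [0,0,3]
    - [0,0,3]
    - [0,0,3]
    - [0,0,2.2]
    - [0,0,1.2]
    - [0,0,0]
  twist:
    - [0,0,0]
    - [0,0,0]
    - [0,0,0]
    - [0,0,0]
    - [0,0,0]
    - [0,0,0]
    - [0,0,0]
    - [0,0,0]
    - [0,0,0]
    - [0,0,0]
  fingers: [1,1,1,1,1,1,1,1,1,1]

```text
t: 31.48
eef_pos: [0.5157, -0.358, 0.1183]
eef_rot: [-0.001, 0.993, -0.12, -0.001]
contact_force: [-1.0, 0.7, -0.1]
opening: 0.0853
finger_force: 0.0
```

Emit:
servo_tool:
  dp:
    - [0,0,0]
    - [0,0,0]
    - [0,0,0]
    - [0,0,0]
    - [0,0,0]
    - [0,0,0]
    - [0,0,0]
  twist:
    - [0,0,0]
    - [0,0,0]
    - [0,0,0]
    - [0,0,0]
    - [0,0,0]
    - [0,0,0]
    - [0,0,0]
  fingers: [0.2,0.2,0.2,0.2,0.2,0.2,0.2]
  grip_force: 50

```text
t: 32.07
eef_pos: [0.5195, -0.3591, 0.1229]
eef_rot: [0.001, 0.993, -0.119, 0.003]
contact_force: [0.3, 0.2, 6.8]
opening: 0.0345
finger_force: 50.1
```

```bash
python3 - <<'E'
from fit import *
goto((-.045,-.057,.118)); print(env.read_state()['opening'])
E
```

```text
t 32.07 corral tcp mm [-52.8  56.8 122.9] F corral [0.3 0.2 6.8] q [ 0.57  0.47 -0.02  1.51  0.01  1.16 -1.26]
twist [ 0.001 -0.005  0.   ]
dp cm to (-0.045, -0.057, 0.118) [ 0.77 11.38  0.5 ]
after twist [ 0.78 11.38  0.49]
0.0345189212080745
```

Emit:
servo_tool:
  dp:
    - [0,0,-1]
    - [0,0,-1.5]
    - [0,0,-2]
    - [0,0,-1.5]
    - [0,1.4,0]
    - [0,2.2,0]
    - [0,2.2,0]
    - [0,2.2,0]
    - [0,2.2,0]
    - [0,1.2,0]
    - [0,0,0]
    - [0,0,0]
  twist:
    - [0,0,0]
    - [0,0,0]
    - [0,0,0]
    - [0,0,0]
    - [0,0,0]
    - [0,0,0]
    - [0,0,0]
    - [0,0,0]
    - [0,0,0]
    - [0,0,0]
    - [0,0,0]
    - [0,0,0]
  fingers: [0.2,0.2,0.2,0.2,0.2,0.2,0.2,0.2,0.2,0.2,0.2,0.2]

```text
t: 33.07
eef_pos: [0.4904, -0.4697, 0.1801]
eef_rot: [-0.0, 0.993, -0.12, 0.0]
contact_force: [0.7, -0.0, -3.0]
opening: 0.0341
finger_force: 49.5
```

```bash
python3 - <<'E'
from fit import *
goto((-.052,-.057,.124)); print(env.read_state()['opening'])
fit(bounds=[(-.1,.0),(-.12,.0),(1.2,1.7),(-1,1),(.03,.08)])
E
```

```text
t 33.07 corral tcp mm [-54.8 -57.6 180.1] F corral [ 0.7  0.2 -3. ] q [ 0.7   0.53  0.03  1.29 -0.01  1.32 -1.09]
twist [-0.001 -0.001 -0.002]
dp cm to (-0.052, -0.057, 0.124) [ 0.28 -0.06  5.61]
after twist [ 0.28 -0.06  5.61]
0.03408626913425721
score 1.29 mid xy mm [-62.5 -59.5] elev 93.0 az 38.2 [0.0604] foot [-60. -57.  59.] cap [-65. -61. 186.]
```

Emit:
servo_tool:
  dp:
    - [0.3,0,1.2]
    - [0,0,1.5]
    - [0,0,1.3]
    - [0,0,1.0]
    - [0,0,0.5]
    - [0,0,0.2]
    - [0,0,0]
  twist:
    - [0,0,0]
    - [0,0,0]
    - [0,0,0]
    - [0,0,0]
    - [0,0,0]
    - [0,0,0]
    - [0,0,0]
  fingers: [0.2,0.2,0.2,0.2,0.2,0.2,0.2]

```text
t: 33.75
eef_pos: [0.4943, -0.4699, 0.1237]
eef_rot: [0.0, 0.993, -0.119, 0.001]
contact_force: [0.2, -0.3, -3.7]
opening: 0.0343
finger_force: 49.6
```

Still hanging by its weight (-3.7 N), so I lower it a little more.

Emit:
servo_tool:
  dp:
    - [0,0,0.2]
    - [0,0,0.2]
    - [0,0,0]
  twist:
    - [0,0,0]
    - [0,0,0]
    - [0,0,0]
  fingers: [0.2,0.2,0.2]

```text
t: 34.0
eef_pos: [0.4952, -0.4707, 0.123]
eef_rot: [0.001, 0.993, -0.119, 0.003]
contact_force: [-2.7, 2.7, 8.6]
opening: 0.0344
finger_force: 51.8
```

Emit:
servo_tool:
  dp:
    - [0,0,-0.2]
    - [0,0,0]
    - [0,0,0]
    - [0,0,0]
    - [0,0,-1.5]
    - [0,0,-3]
    - [0,0,-3]
    - [0,0,-3]
    - [0,0,-1.5]
    - [0,0,0]
  twist:
    - [0,0,0]
    - [0,0,0]
    - [0,0,0]
    - [0,0,0]
    - [0,0,0]
    - [0,0,0]
    - [0,0,0]
    - [0,0,0]
    - [0,0,0]
    - [0,0,0]
  fingers: [0.9,0.9,0.9,0.9,0.9,0.9,0.9,0.9,0.9,0.9]

```text
t: 34.83
eef_pos: [0.4954, -0.4713, 0.2474]
eef_rot: [0.002, 0.993, -0.119, 0.004]
contact_force: [0.6, -0.6, 0.4]
opening: 0.0766
finger_force: 0.0
```

Emit:
servo_tool:
  dp:
    - [-2.5,0,0]
    - [-3.5,0,0]
    - [-3.5,0,0]
    - [-3.5,0,0]
    - [-3.5,0,0]
    - [-2,0,0]
    - [0,0,0]
    - [0,0,0]
  twist:
    - [0,0,0]
    - [0,0,0]
    - [0,0,0]
    - [0,0,0]
    - [0,0,0]
    - [0,0,0]
    - [0,0,0]
    - [0,0,0]
  fingers: [0.4,0,0,0,0,0,0,0]

```text
t: 35.5
eef_pos: [0.3132, -0.4262, 0.2415]
eef_rot: [0.0, 0.993, -0.12, 0.001]
contact_force: [0.2, 0.3, -0.3]
opening: -0.0001
finger_force: 0.0
```

```bash
python3 - <<'E'
from fit import *
fit(bounds=[(-.1,.0),(-.12,.0),(1.2,1.7),(-1,1)])
pc,Rc=pose()
for n in('scene','top'):
    m=env.camera_model(n);im=env.capture(n);h=cv2.cvtColor(im,cv2.COLOR_RGB2HSV)
    mk=cv2.inRange(h,(0,150,80),(8,255,255))|cv2.inRange(h,(172,150,80),(180,255,255))
    for c in cv2.findContours(mk,0,1)[0]:
        if cv2.contourArea(c)>8:
            (u,v),r=cv2.minEnclosingCircle(c);X=((C.T@(ray(n,u,v,.076,m)-o))*1000).round(1)
            if -300<X[0]<-50 and -130<X[1]<100: print(n,round(u),round(v),round(r,1),X)
E
```

```text
score 2.18 mid xy mm [-54.2 -57.4] elev 89.9 az -8.2 [] foot [-54. -57.   0.] cap [-54. -57. 127.]
t 35.6 corral tcp mm [-235.4  -56.5  241.3] F corral [ 0.3 -0.3  0.6] q [ 0.82  0.17  0.06  1.63 -0.01  1.33 -0.92]
scene 282 258 3.8 [-181.8  -24.1   76. ]
top 338 250 2.8 [-181.  -26.   76.]
```

Emit:
servo_tool:
  dp:
    - [1,0,2.5]
    - [0.5,0,3]
    - [0,0,3]
    - [0,0,3]
    - [0,0,3]
    - [0,0,2.5]
    - [0,0,1.6]
    - [0,0,0]
    - [1,-0.8,0]
    - [1,-0.8,0]
    - [0.6,-0.5,0]
    - [0,0,0]
  twist:
    - [0,0,0]
    - [0,0,0]
    - [0,0,0]
    - [0,0,0]
    - [0,0,0]
    - [0,0,0]
    - [0,0,0]
    - [0,0,0]
    - [0,0,0]
    - [0,0,0]
    - [0,0,0]
    - [0,0,0]
  fingers: [0,0,0,0,0,0,0,0,0,0,0,0]

```text
t: 36.7
eef_pos: [0.3637, -0.4142, 0.0572]
eef_rot: [0.0, 0.993, -0.117, 0.003]
contact_force: [1.5, -0.5, -0.1]
opening: -0.0004
finger_force: 0.0
```

```bash
python3 - <<'E'
from h import *
pose()
E
```

```text
t 36.7 corral tcp mm [-191.1  -33.6   57.2] F corral [ 1.5 -0.1 -0.1] q [ 0.77  0.39  0.03  1.8  -0.02  0.95 -1.  ]
```

Emit:
servo_tool:
  dp:
    - [0.75,-0.75,0]
    - [0.75,-0.75,0]
    - [0.7,-0.4,0]
    - [0.7,-0.4,0]
    - [0.7,-0.4,0]
    - [0.8,-0.3,0]
    - [0.8,-0.3,0]
    - [0.6,-0.1,0]
    - [0.5,-0.1,0]
    - [0.4,-0.1,0]
    - [0,0,0]
  twist:
    - [0,0,0]
    - [0,0,0]
    - [0,0,0]
    - [0,0,0]
    - [0,0,0]
    - [0,0,0]
    - [0,0,0]
    - [0,0,0]
    - [0,0,0]
    - [0,0,0]
    - [0,0,0]
  fingers: [0,0,0,0,0,0,0,0,0,0,0]

```text
t: 37.62
eef_pos: [0.434, -0.3964, 0.0558]
eef_rot: [0.0, 0.993, -0.119, 0.001]
contact_force: [-0.0, -0.3, 0.3]
opening: 0.0001
finger_force: 0.0
```

```bash
cat > knob.py <<'E'
from fit import *
pose()
for n in('scene','top'):
    m=env.camera_model(n);im=env.capture(n);h=cv2.cvtColor(im,cv2.COLOR_RGB2HSV)
    mk=cv2.inRange(h,(0,130,60),(8,255,255))|cv2.inRange(h,(172,130,60),(180,255,255))
    for c in cv2.findContours(mk,0,1)[0]:
        (u,v),r=cv2.minEnclosingCircle(c);X=((C.T@(ray(n,u,v,.076,m)-o))*1000).round(1)
        if r>1 and -300<X[0]<-50 and -130<X[1]<100: print(n,round(u),round(v),round(r,1),X,'a',-np.arctan2(X[0]+106,X[1]+115))
E
python3 knob.py
```

```text
t 37.62 corral tcp mm [-127.     0.3   55.8] F corral [ 0.  -0.3  0.3] q [ 0.68  0.46  0.01  1.7  -0.01  0.99 -1.12]
```

Emit:
servo_tool:
  dp:
    - [0.3,-0.1,0]
    - [0.3,-0.1,0]
    - [0.3,0,0]
    - [0,0,0]
  twist:
    - [0,0,0]
    - [0,0,0]
    - [0,0,0]
    - [0,0,0]
  fingers: [0,0,0,0]

```text
t: 38.05
eef_pos: [0.4403, -0.3962, 0.0554]
eef_rot: [-0.001, 0.993, -0.12, -0.001]
contact_force: [-7.1, 2.7, 5.0]
opening: 0.0002
finger_force: 3.9
```

```bash
python3 knob.py
```

```text
t 38.05 corral tcp mm [-120.8    1.9   55.4] F corral [-7.6  0.9  5. ] q [ 0.67  0.47  0.01  1.68 -0.01  1.   -1.13]
```

Emit:
servo_tool:
  dp:
    - [-0.5,0,0]
    - [-1.5,0,0]
    - [-2.5,0,0]
    - [-2.5,0,-1]
    - [-1,0,-3]
    - [0,0,-3.5]
    - [0,0,-3.5]
    - [0,0,-3.5]
    - [-1,-2,-2]
    - [0,-3,0]
    - [0,-3,0]
    - [0,0,0]
  twist:
    - [0,0,0]
    - [0,0,0]
    - [0,0,0]
    - [0,0,0]
    - [0,0,0]
    - [0,0,0]
    - [0,0,0]
    - [0,0,0]
    - [0,0,0]
    - [0,0,0]
    - [0,0,0]
    - [0,0,0]
  fingers: [0,0,0,0,0,0,0,0,0,0,0,0]

```text
t: 39.15
eef_pos: [0.3761, -0.292, 0.2216]
eef_rot: [-0.0, 0.993, -0.116, 0.002]
contact_force: [0.9, 0.7, 0.7]
opening: 0.0002
finger_force: 0.0
```

```bash
python3 knob.py; python3 - <<'E'
from fit import *
fit(bounds=[(-.1,.0),(-.12,.0),(1.2,1.7),(-1,1)]); red('top',.03)
E
```

```text
t 39.15 corral tcp mm [-207.9   88.   221.6] F corral [0.8 0.9 0.7] q [ 0.64  0.07 -0.04  1.79  0.    1.27 -1.21]
scene 298 240 3.8 [-101.5    5.9   76. ] a -0.03720366946951911
score 1.9 mid xy mm [-55.4 -57. ] elev 86.4 az 15.2 [] foot [-60. -58.   2.] cap [-52. -56. 129.]
178 213 5.6 [0.474 0.039 0.03 ]
343 148 11.4 [ 0.676 -0.438  0.03 ]
284 76 11.2 [ 0.903 -0.26   0.03 ]
458 73 9.0 [ 0.924 -0.799  0.03 ]
50 50 37.6 [0.973 0.465 0.03 ]
```

```bash
python3 - <<'E'
from bench import env
print(env.finish_job())
E
```

```text
the job is handed in; nothing more can be done
None
```

The job is handed in at about 39 s of robot time. By camera measurement the stopper is in the tray, the bottle stands upright in the bay and the gate is shut. The flask was still standing in the last picture I viewed (25.9 s) and I never went near it. No pass or fail result came back.

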